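# Run a batch of amplifier boards through the drawer tester

### The job

Draw the tester's sliding tray right out and lay every amplifier board from the blue mat flat in a nest of its own, gold contact edge towards the tester; push the tray fully home along its centre line (it jams if pushed off-centre), swing the red lever down to its stop, hold it there for a good second and let it spring back up. Then draw the tray right out again and lay the tested boards flat, side by side, in the yellow tray, leaving the test tray out. Never bring the lever down unless the tray is fully home, and do not disturb the other things on the bench.

Things in the scene. Friction and masses are not known exactly. Their poses are not given: they have to be found in the camera images.
- tester: Board tester, fixed: grey base 340 x 320 x 12 mm, white portal (156 mm high, x = 50 to 140 mm, y to 155 mm each side) over its far half. Origin: base underside, on the slide's centre line; x = the way the tray slides in. The tray's origin runs along y = 0, z = 30 mm from x = -65 mm (right out, stop) to x = 85 mm (home, stop). Side rails 42 mm high at |y| = 115 to 139 mm keep the tray down.
- tray: Sliding tray: black plate 153 (x) x 244 (y) x 6 mm, about 0.55 kg, loose in its slide, starts part-way. Origin: centre of the middle nest, on the plate's top face; x towards the tester. Three nests side by side along y, 72 mm apart: pockets 94 (x) x 68 (y) mm between blue lips 4 mm thick, 6 mm high. The middle one's centre is this origin. Empty it slides with about 1 N.
- push_bar (a point): Middle of the top edge of the tray's smooth upright steel bar (8 mm thick, 200 mm wide along y, 38 mm high above the tray's top face), at x = -95 mm of the tray, yellow mark at its centre. The tray is pushed and pulled by it. Between bar and nest lip (x = -91 to -51 mm of the tray) the plate is free: room for closed fingers to hook behind the bar.
- tester_guide (a point): Fixed point on the centre line of the brass guide groove. Only a short shoe under the tray's bar (60 mm long, at x = -68 mm of the tray, 1.5 mm play) runs in it: pushed or pulled within 15 mm of the centre line the tray runs; some 35 mm off or more it cocks by up to 0.06 rad and jams. Let off and push at the centre to free it. Axes as the tester's.
- nest_left (a point): Centre of the nest at y = +72 mm of the tray, on its floor (a board lying in it has its origin here); axes as the tray's.
- nest_right (a point): Centre of the nest at y = -72 mm of the tray, on its floor.
- lever (a joint): Red-gripped lever on the tester's -y side: 0 = up (rest, arm 0.6 rad above level), grows as the grip is pressed down, 0.6 rad = its stop (arm level). A spring brings it back up; about 3 N at the grip to start it, 10 N at the stop. It lowers the green probe plate under the portal by 20 mm.
- lever_grip (a point): On the axis of the lever's red round grip (26 mm thick, 80 mm long, 85 to 165 mm from the pivot, in line with the arm), 130 mm from the pivot. At rest about 188 mm above the table, at the stop 115 mm. The pivot is at x = 107, y = -205, z = 115 mm of the tester; the grip points back to the robot (the tester's -x) and swings down in the tester's x-z plane.
- mat: Blue anti-static mat, 300 (x) x 170 (y) x 3 mm, fixed, on one side of the tester (which side varies); the boards wait on it. Origin: centre of its underside.
- passed: Yellow shallow tray for tested boards, 280 (x) x 150 (y) x 25 mm outside, walls and floor 5 mm, fixed, on the other side of the tester. Origin: centre of its underside; a board lying flat in it has its origin 5 mm up.
- board1: Amplifier board (two or three of the three are present; an absent one reads None from the start): green, 88 (x) x 62 (y) x 3 mm, about 0.13 kg. Black finned heatsink 56 (x) x 24 (y) mm on its middle, top 35 mm above the underside: grip it there, across the 24 mm. Origin: centre of the underside. Gold contact edge at its +x end; white socket and blue capacitors at the other.
- board1_edge (a point): Middle of the gold contact edge of board1, 40 mm along its x axis from its origin, on the upper face.
- board2: Another such amplifier board, same size and frame as board1.
- board2_edge (a point): Middle of the gold contact edge of board2, 40 mm along its x axis from its origin, on the upper face.
- board3: Another such amplifier board, same size and frame as board1.
- board3_edge (a point): Middle of the gold contact edge of board3, 40 mm along its x axis from its origin, on the upper face.
- flux: White flux bottle, 38 mm thick, 110 mm high. Not part of the job; its origin is at its underside's centre.
- spool: Solder spool, 60 mm across, 46 mm high. Not part of the job; its origin is at its underside's centre.
- meter: Red multimeter lying flat, 160 x 78 x 34 mm. Not part of the job; its origin is at its underside's centre.
- driver: Orange screwdriver, 170 mm. Not part of the job; its origin is at its underside's centre.
Mind the look-alikes: they are no part of the job. Leave any purple or turquoise look-alike of the board3 alone.

How it is judged:
By the outcome, as a careful person would: the job done as asked, in the order asked, and still so for the second after the job is handed in, with the robot touching nothing.
Of board1, board2, board3 only 2 to 3 are there at a start; the rules pass over those that are not, and their reading is None.
At some moment in a run one of board1, board2, board3 may be knocked a few centimetres aside while the robot is not near it.
Once in a run the grip may slacken for a moment while it holds something.
It also fails if it takes over 210 s, if anything falls off the work surface, if the arm or the gripper's body presses on something with over 40 N, if the wrist force passes 120 N, or if a joint passes its speed limit or range.

### The arm

A 7-joint arm with a two-finger parallel gripper is mounted at the origin on the work surface. World frame = base frame: x ahead of the robot, y to its left, z up, the work surface at z = 0. Lengths are in m, angles in rad, forces in N, time in s.
With the tool pointing down it reaches from about 0.4 to 0.85 m from the base axis. Payload 4.5 kg.
Tool frame: the origin (TCP) lies at the very end of the fingers, on their centre line; the grasp point (between the pads) lies 19 mm behind it; z points along the fingers, y is the line along which they close (so a half turn about z gives the same grasp; the last joint's range is limited). The gripper opens to 88 mm and grips with 3 to 60 N. Pads are 18 mm wide; open, the fingers measure 123 mm over their backs; the gripper's body (75 mm by 187 mm) begins 45 mm behind the grasp point.
Start: joints at [-1.17, 0.689, -0.195, 1.565, 0.157, 0.902, -0.215], TCP at [0.224, 0.583, 0.214] pointing down, gripper open.
Joint ranges: [-3.01, 3.01], [-0.46, 2.08], [-1.47, 1.51], [0.13, 2.56], [-1, 4.14], [0.04, 2.09], [-2.66, 2.66]. Speed limits (rad/s): [2.57, 2.57, 3.14, 3.14, 3.14, 3.14, 3.14].

### API

Orientations are given as a unit quaternion [x, y, z, w].
In Python, from plant import r, optics gives the robot as it stands.
- The arm moves only by the tool servo_tool, never from a script. Its arguments are lists of equal length, an entry for each row: "translation": the shift along the tool's x, y, z in m, a list of three; "turn": the turn, a rotation vector about the tool's x, y, z in rad, a list of three. In form: {"translation": [[dx, dy, dz], ...], "turn": [[rx, ry, rz], ...]}. A call has 1 to 10 rows; each row shifts and turns the commanded pose from where the row before left it, along the tool's axes as they then stand; what a row does not reach is not made up. A row lasts 1/8 s, in which the tool goes at most 62.5 mm and 10.7 degrees, less where a joint would pass 70% of its speed; a pose out of reach is approached as far as the arm can. A call is refused whole if a number of a shift passes 0.0625 or a number of a turn 0.188, either way. A call with a gripper value outside its range is refused whole. "grip" is the opening, from 0 (shut) to 1 (fully open), set as the call begins (left out, the last holds). The fingers move at their own pace and stop on an object; "grip_force" is the grip in N (left out, the last holds). Time passes only in rows, so rows that do not move let the fingers close. It gives the time, the measured TCP pose, the force, the opening and the grip force at its end, in the units of the state.
- r.get_state(): the state, without advancing time (a new reading comes with each control period).
- optics.snapshot(name): name is "scene" or "top"; returns a dict with "img" (420x560x3 uint8, red, green, blue), "z_map" (420x560 float32, m along the optical axis (not along the pixel's ray), 0 where there is no reading), "mtx" (3x3 intrinsics, pixels), "R" (3x3) and "t" (3): a world point X has camera coordinates R X + t. Camera axes: x right, y down, z forward; pixel columns grow to the right and rows downward; lengths in m; the calibration is good to about 2 mm. A picture is of the moment at which its call begins.
- r.finish_job(): hands the job in; it is judged then, once.
The state is a dict: "clock": time; "q": joint angles; "qd": joint speeds; "joint_torque": joint torques, N m; "tool_pos": TCP position; "eef_rot": TCP orientation; "contact_force": force on the tool from outside, world axes, zero at the start; "moment": the same for the moment, N m; "opening": opening from 0.0 (shut) to 1.0 (fully open); "finger_force": force on a finger pad.
Only numpy, scipy, OpenCV 4.12 (cv2) and the standard library are available. Lean on these libraries where they do the work, as an engineer would, in place of code of your own. Each camera call takes 0.05 s, during which the arm holds its last target. There are 200 camera calls.

## Working session

There is one attempt and no reset: what is moved stays moved. The work goes in short steps, Python scripts to look and compute and a tool call to move; the robot and the scene stay as the last step left them, time stands still between calls to the robot, and variables do not carry over. Pictures are saved under pics/ and viewed, at most 14 in all, crops included, and the job is handed in when it is done.

Besides the shell and the picture viewer there is one more tool, called after ">>>" as a command line: name --argument value ..., lists and objects as JSON in quotes. servo_tool: Moves the arm, as the interface text tells. Its arguments: {"type":"object","properties":{"translation":{"type":"array"},"turn":{"type":"array"},"grip":{"type":"number"},"grip_force":{"type":"number"}},"required":["translation","turn"]}

```bash
ls; mkdir -p pics
python3 - <<'E'
from plant import r, optics
import cv2,numpy as np
s=r.get_state();print({k:np.round(v,3) for k,v in s.items()})
for n in("scene","top"):
    d=optics.snapshot(n);cv2.imwrite(f"pics/{n}0.png",d["img"][:,:,::-1]);np.savez(f"/tmp/{n}0.npz",**d)
    print(n,d["mtx"].round(1).tolist(),(-d["R"].T@d["t"]).round(3),d["R"].round(2).tolist())
E
```

```text
pics
{'clock': np.float64(0.0), 'q': array([-1.17 ,  0.69 , -0.195,  1.566,  0.157,  0.902, -0.215]), 'qd': array([ 0.   , -0.   , -0.001,  0.001,  0.001,  0.001, -0.   ]), 'joint_torque': array([-0.0000e+00, -5.2756e+01, -1.2670e+00, -1.5343e+01, -5.3000e-02,
        6.0000e-03,  0.0000e+00]), 'tool_pos': array([0.224, 0.583, 0.213]), 'eef_rot': array([ 0.182,  0.983, -0.001, -0.   ]), 'contact_force': array([ 0.042, -0.53 , -0.333]), 'moment': array([ 0.007, -0.029,  0.012]), 'finger_force': np.float64(0.0), 'opening': np.float64(0.998)}
scene [[530.2, 0.0, 274.7], [0.0, 530.2, 211.2], [0.0, 0.0, 1.0]] [1.12  0.658 1.237] [[-0.73, 0.68, 0.0], [0.53, 0.57, -0.63], [-0.43, -0.46, -0.78]]
top [[500.3, 0.0, 278.3], [0.0, 500.3, 198.2], [0.0, 0.0, 1.0]] [0.328 0.011 1.48 ] [[-0.02, -1.0, -0.02], [-0.99, 0.02, -0.13], [0.13, 0.02, -0.99]]
```

View pics/top0.png

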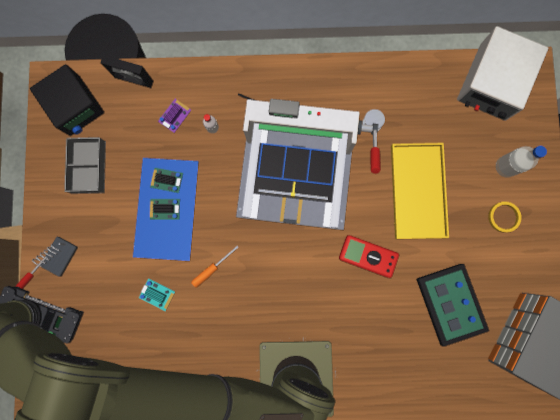

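View pics/scene0.png

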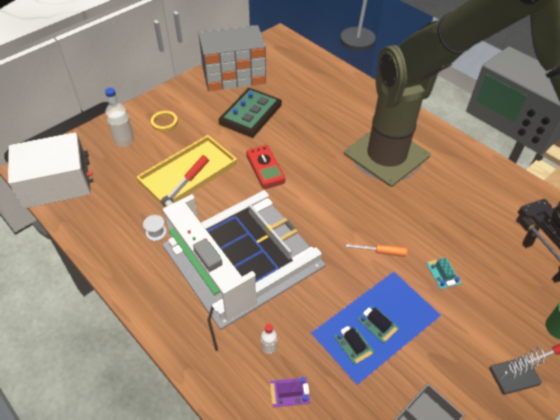

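```bash
cat > h.py <<'E'
import numpy as np, cv2
from plant import r, optics
def cloud(d):
    v,u=np.mgrid[:420,:560]; K=d["mtx"]; z=d["z_map"]
    P=np.stack([(u-K[0,2])/K[0,0]*z,(v-K[1,2])/K[1,1]*z,z],-1)
    W=(P-d["t"])@d["R"]; W[z==0]=np.nan
    return W
def plane(d,uv,h):
    uv=np.atleast_2d(np.asarray(uv,float));K=d["mtx"]
    c=np.c_[(uv[:,0]-K[0,2])/K[0,0],(uv[:,1]-K[1,2])/K[1,1],np.ones(len(uv))]@d["R"]
    o=-d["R"].T@d["t"]
    return o+c*((h-o[2])/c[:,2])[:,None]
def hsv(d): return cv2.cvtColor(d["img"],cv2.COLOR_RGB2HSV).astype(int)
def rect(P): # min-area rect of xy points (m): centre, size, angle of long side
    (c,s,a)=cv2.minAreaRect((np.asarray(P)[:,:2]*1000).astype(np.float32))
    if s[0]<s[1]: s=s[::-1]; a+=90
    return np.round(c,1),np.round(s,1),round((a+90)%180-90,2)
E
python3 - <<'E'
from h import *
for n in("scene","top"):
    d=dict(np.load(f"/tmp/{n}0.npz"));W=cloud(d);H=hsv(d);x,y,z=W[...,0],W[...,1],W[...,2]
    print(n)
    h,s,v=H[...,0],H[...,1],H[...,2]
    near=(x>.3)&(x<.85)&(y>-.2)&(y<.15)
    rail=near&(abs(z-.042)<.005)&(s<60)&(v>120)
    N,l,st,c=cv2.connectedComponentsWithStats(rail.astype(np.uint8))
    for i in range(1,N):
        if st[i,4]>150: print(" rail",st[i,4],rect(W[l==i]),np.nanmedian(z[l==i]))
    m=near&(z>.150)&(z<.162)&(s<60); print(" portal",m.sum(),rect(W[m]))
    def comps(mask,nm,hh,mn):
        N,l,st,c=cv2.connectedComponentsWithStats(mask.astype(np.uint8))
        for i in range(1,N):
            if st[i,4]>mn:
                vv,uu=np.where(l==i); print(" ",nm,st[i,4],c[i].round(),rect(plane(d,np.c_[uu,vv],hh)),np.nanmedian(z[l==i]).round(4),np.nanmax(z[l==i]).round(4))
    comps((h>105)&(h<125)&(s>120)&(x>.3)&(y<.12)&(y>-.3),"lips",.036,150)
    comps((h>105)&(h<125)&(s>120)&(y>.12)&(x>.2)&(x<.8),"mat",.003,800)
    comps((h>22)&(h<33)&(s>150)&(v>120)&(x>.2)&(y<-.2),"passed",.025,500)
    onm=(y>.2)&(y<.5)&(x>.25)&(x<.75)
    comps(onm&(v<70)&(z>.02),"sink",.038,40)
    comps(onm&(h>12)&(h<32)&(s>90)&(v>110)&(z<.03)&(x>.4),"gold",.006,6)
    comps((h<6)&(s>170)&(v>80)&(x>.4)&(y<-.1)&(z>.08),"grip",.188,40)
    comps((h>18)&(h<35)&(s>100)&near,"yel",.05,10)
E
```

```text
scene
 rail 487 (array([ 534.2, -132.5]), array([219.6,  30.3]), -8.26) 0.042322439319658914
 rail 619 (array([567.2, 119.2]), array([211.7,  30.7]), -9.46) 0.041921661715533326
 portal 1949 (array([710.3, -28.7]), array([312.5,  89.7]), 81.74)
  mat 5218 [378. 324.] (array([495.8, 376.1]), array([295.7, 165.9]), -5.02) 0.0028 0.0381
  sink 249 [380. 320.] (array([500.5, 382. ]), array([57.2, 33.1]), 88.17) 0.0358 0.0442
  sink 253 [355. 340.] (array([586.2, 377.5]), array([57.7, 29.8]), 78.47) 0.0355 0.0443
  gold 41 [349. 268.] (array([425.3, 215.9]), array([45.4, 20.9]), 7.69) -0.0001 0.0051
  gold 7 [326. 287.] (array([513.9, 216.2]), array([9.8, 6. ]), -85.71) 0.0014 0.0053
  gold 4026 [317. 360.] (array([641.3, 350.9]), array([300.3, 222.1]), 89.56) -0.0001 0.0089
  gold 7 [332. 290.] (array([510.1, 231.9]), array([9.3, 4.9]), -64.35) -0.0011 0.0031
  gold 13 [334. 295.] (array([517.7, 247.4]), array([21. ,  8.3]), 85.89) -0.002 0.0058
  gold 8 [340. 299.] (array([513.6, 264.5]), array([12. ,  2.6]), 42.58) -0.0005 0.0033
  gold 54 [390. 333.] (array([494. , 417.3]), array([47.
[... 1877 characters left out ...]
nk 157 [163. 208.] (array([489.8, 373.8]), array([58.5, 23.4]), 88.7) 0.0356 0.0448
  gold 6457 [180. 172.] (array([575.4, 349.4]), array([350.1, 301.6]), 0.02) -0.0001 0.024
  gold 38 [153. 177.] (array([586.3, 411.8]), array([47.4,  8.1]), -13.41) 0.0064 0.0129
  gold 44 [151. 209.] (array([492.7, 417.5]), array([45.,  6.]), 0.66) 0.0066 0.0125
  grip 222 [375. 160.] (array([ 588.2, -220.8]), array([66.8, 20.9]), -2.49) 0.2009 0.2208
  yel 51 [293. 190.] (array([533.9,  -5.7]), array([44.3,  9.7]), -5.75) 0.0331 0.0736
  yel 76 [282. 209.] (array([479.3,  25.5]), array([67.6,  9.2]), -7.22) 0.0232 0.0312
  yel 73 [299. 211.] (array([472.5, -22. ]), array([67.2,  8.5]), -7.74) 0.0233 0.0299
```

Run:
```python
import cv2
a=cv2.imread("pics/top0.png");b=cv2.imread("pics/scene0.png")
A=cv2.resize(a[90:270,130:400],None,fx=2.9,fy=2.9,interpolation=cv2.INTER_CUBIC)
cv2.imwrite("pics/c1.png",A)
```

```text
(no output)
```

View pics/c1.png

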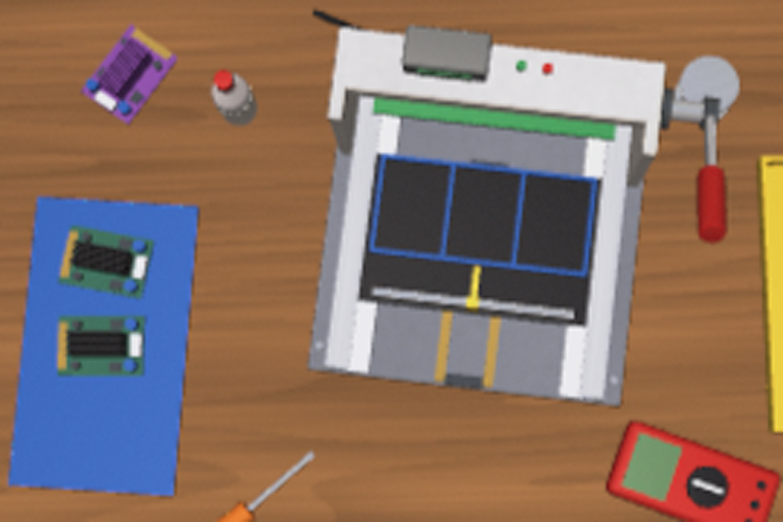

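```bash
cat >> h.py <<'E'
from scipy.spatial.transform import Rotation as Ro
T0=np.array([.6139,-.0167]); TY=np.deg2rad(-8.0)
def tw(x,y): # tester xy (mm) -> world m
    c,s=np.cos(TY),np.sin(TY); return T0+np.array([c*x-s*y,s*x+c*y])/1000
def wt(p):
    c,s=np.cos(TY),np.sin(TY); d=(np.asarray(p)[:2]-T0)*1000; return np.array([c*d[0]+s*d[1],-s*d[0]+c*d[1]]).round(1)
def to(xy,z,yaw,p=None,y0=None):
    """deltas in tool axes at final yaw (deg of tool y), total turn about tool z"""
    s=r.get_state(); R=Ro.from_quat(s["eef_rot"]).as_matrix()
    if p is None: p=s["tool_pos"]
    if y0 is None: y0=np.degrees(np.arctan2(R[1,1],R[0,1]))
    t=np.deg2rad((y0-yaw+180)%360-180)
    a=np.deg2rad(yaw); ay=np.array([np.cos(a),np.sin(a)]); ax=np.array([-ay[1],ay[0]])
    d=np.asarray(xy)-p[:2]
    print("pos",np.round(p,4),"yaw %.1f tilt %.2f"%(y0,np.degrees(np.arccos(-R[2,2]))),"F",s["contact_force"].round(1),"q",s["q"].round(2),"open",round(float(s["opening"]),3),"t",round(float(s["clock"]),1))
    print(" turn z %.3f  d= %.4f %.4f %.4f"%(t,d@ax,d@ay,p[2]-z)); return np.r_[xy,z],yaw
E
python3 - <<'E'
from h import *
p,y=to(tw(-73,0),.27,82)
E
```

```text
pos [0.2239 0.5829 0.2128] yaw 69.0 tilt 0.09 F [-0.2  0.2  0. ] q [-1.17  0.69 -0.19  1.57  0.16  0.9  -0.22] open 1.0 t 0.1
 turn z -0.227  d= -0.3966 -0.5395 -0.0572
```

>>> servo_tool --translation '[[0,0,-0.028],[0,0,-0.028],[-0.033,-0.045,0],[-0.033,-0.045,0],[-0.033,-0.045,0],[-0.033,-0.045,0],[-0.033,-0.045,0],[-0.033,-0.045,0],[-0.033,-0.045,0],[-0.033,-0.045,0]]' --turn '[[0,0,-0.114],[0,0,-0.113],[0,0,0],[0,0,0],[0,0,0],[0,0,0],[0,0,0],[0,0,0],[0,0,0],[0,0,0]]' --grip 0

```text
clock: 1.35
tool_pos: [0.4359, 0.1884, 0.2694]
eef_rot: [0.07, 0.998, -0.0, -0.0]
contact_force: [1.4, -0.8, -0.4]
opening: 0.004
finger_force: 0.0
```

>>> servo_tool --translation '[[-0.033,-0.045,0],[-0.033,-0.045,0],[-0.033,-0.045,0],[-0.033,-0.045,0],[0,0,0],[0,0,0]]' --turn '[[0,0,0],[0,0,0],[0,0,0],[0,0,0],[0,0,0],[0,0,0]]'

```text
clock: 2.1
tool_pos: [0.5404, -0.0057, 0.2691]
eef_rot: [0.07, 0.998, 0.0, -0.001]
contact_force: [0.3, -0.0, 0.4]
opening: 0.005
finger_force: 0.0
```

Run:
```python
from h import *
p,y=to(tw(-73,0),.04,82)
```

```text
pos [ 0.5404 -0.0057  0.2691] yaw 82.0 tilt 0.09 F [ 0.3 -0.   0.4] q [ 0.1   0.51 -0.27  1.75  0.17  0.9   1.18] open 0.005 t 2.1
 turn z 0.000  d= -0.0013 -0.0007 0.2291
```

>>> servo_tool --translation '[[-0.001,-0.001,0.05],[0,0,0.05],[0,0,0.05],[0,0,0.04],[0,0,0.02],[0,0,0.019],[0,0,0]]' --turn '[[0,0,0],[0,0,0],[0,0,0],[0,0,0],[0,0,0],[0,0,0],[0,0,0]]'

```text
clock: 2.98
tool_pos: [0.5404, -0.0053, 0.0396]
eef_rot: [0.068, 0.998, 0.0, -0.002]
contact_force: [-0.2, -0.2, -0.1]
opening: 0.006
finger_force: 0.0
```

>>> servo_tool --translation '[[0.01,0,0],[0.01,0,0],[0.01,0,0],[0.01,0,0],[0.01,0,0],[0.01,0,0],[0.006,0,0],[0.004,0,0],[0,0,0]]' --turn '[[0,0,0],[0,0,0],[0,0,0],[0,0,0],[0,0,0],[0,0,0],[0,0,0],[0,0,0],[0,0,0]]'

```text
clock: 4.1
tool_pos: [0.4717, 0.0022, 0.0404]
eef_rot: [0.07, 0.998, -0.0, -0.001]
contact_force: [0.8, -0.1, 0.3]
opening: 0.006
finger_force: 0.0
```

Run:
```python
from h import *
p,y=to(tw(-150,0),.04,82)
print(wt(r.get_state()["tool_pos"]))
d=optics.snapshot("top");cv2.imwrite("pics/t1.png",cv2.resize(d["img"][90:270,130:400,::-1],None,fx=2.5,fy=2.5))
```

```text
pos [0.4717 0.0022 0.0404] yaw 82.0 tilt 0.08 F [ 0.8 -0.1  0.3] q [-0.05  0.82 -0.08  2.15  0.32  0.19  1.01] open 0.006 t 4.1
 turn z 0.000  d= 0.0066 0.0011 0.0004
[-143.4   -1.1]
```

View pics/t1.png

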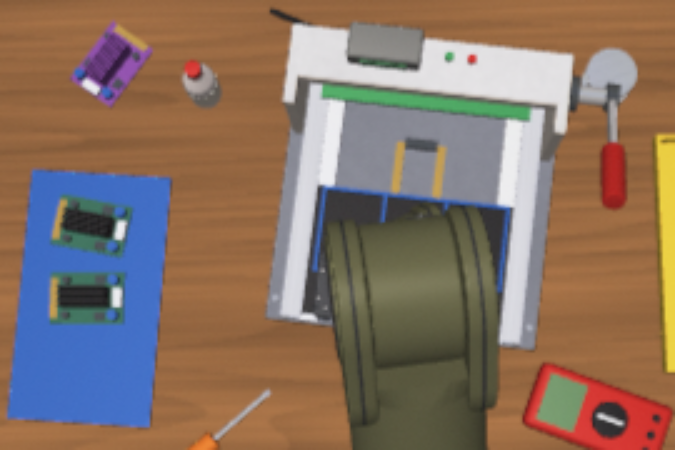

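>>> servo_tool --translation '[[0.004,0.001,0],[0.003,0,0],[0.003,0,0],[0,0,0],[0,0,0]]' --turn '[[0,0,0],[0,0,0],[0,0,0],[0,0,0],[0,0,0]]'

```text
clock: 4.78
tool_pos: [0.4681, 0.0038, 0.041]
eef_rot: [0.071, 0.997, 0.0, 0.005]
contact_force: [8.8, -3.1, -2.2]
opening: 0.007
finger_force: 4.2
```

Run:
```python
from h import *
p,y=to(tw(-150,0),.04,82)
print(wt(r.get_state()["tool_pos"]))
```

```text
pos [0.4681 0.0038 0.041 ] yaw 81.9 tilt 0.55 F [ 8.8 -3.1 -2.2] q [-0.07  0.81 -0.07  2.17  0.32  0.16  1.  ] open 0.007 t 4.8
 turn z -0.002  d= 0.0027 0.0000 0.0010
[-147.3   -0. ]
```

>>> servo_tool --translation '[[-0.012,0,0],[-0.002,0,-0.05],[0,0,-0.05],[0,0,-0.05],[0,0,-0.05],[0,0,-0.03],[0,0,0],[0,0,0],[0,0,0],[0,0,0]]' --turn '[[0,0,0],[0,0,0],[0,0,0],[0,0,0.182],[0,0,0.182],[0,0,0.182],[0,0,0.182],[0,0,0.182],[0,0,0.182],[0,0,0.182]]' --grip 0.7

```text
clock: 6.02
tool_pos: [0.4753, 0.0029, 0.2701]
eef_rot: [0.652, 0.759, -0.001, -0.001]
contact_force: [-0.4, 0.2, -0.4]
opening: 0.699
finger_force: 0.0
```

Run:
```python
from h import *
p,y=to([.580,.373],.15,-11.8)
```

```text
pos [0.4753 0.0029 0.2701] yaw 8.7 tilt 0.19 F [-0.4  0.2 -0.4] q [-0.17  0.42  0.11  1.93 -0.06  0.8   0.12] open 0.699 t 6.0
 turn z 0.358  d= 0.3837 0.0268 0.1201
```

>>> servo_tool --translation '[[0,0,0],[0,0,0],[0.05,0.004,0],[0.05,0.004,0],[0.05,0.004,0],[0.05,0.003,0.02],[0.05,0.003,0.025],[0.05,0.003,0.025],[0.05,0.003,0.025],[0.034,0.003,0.025]]' --turn '[[0,0,0.179],[0,0,0.179],[0,0,0],[0,0,0],[0,0,0],[0,0,0],[0,0,0],[0,0,0],[0,0,0],[0,0,0]]'

```text
clock: 7.28
tool_pos: [0.578, 0.3764, 0.1486]
eef_rot: [0.774, 0.634, -0.001, -0.001]
contact_force: [0.5, -0.6, 0.7]
opening: 0.701
finger_force: 0.0
```

```bash
cat >> h.py <<'E'
def boards(d,h0,box):
    """gold strip rects (plane h0+3mm) within world box"""
    W=cloud(d);H=hsv(d);x,y,z=W[...,0],W[...,1],W[...,2]
    m=(H[...,0]>12)&(H[...,0]<32)&(H[...,1]>90)&(H[...,2]>110)&(x>box[0])&(x<box[1])&(y>box[2])&(y<box[3])&(z<h0+.012)&(z>h0-.008)
    N,l,st,c=cv2.connectedComponentsWithStats(m.astype(np.uint8))
    for i in range(1,N):
        if st[i,4]>15:
            v,u=np.where(l==i); print("  gold",st[i,4],c[i].round(),*rect(plane(d,np.c_[u,v],h0+.003)))
E
python3 - <<'E'
from h import *
p,y=to([.580,.373],.013,-11.8)
for n in("scene","top"): print(n);boards(optics.snapshot(n),.003,[.4,.68,.35,.46])
E
```

```text
pos [0.578  0.3764 0.1486] yaw -11.4 tilt 0.22 F [ 0.5 -0.6  0.7] q [-0.74  0.86  0.19  1.42 -0.19  0.89 -0.69] open 0.701 t 7.3
 turn z 0.008  d= -0.0029 0.0027 0.1356
scene
  gold 54 [390. 333.] [494.  417.3] [47.5  7. ] 0.36
  gold 58 [363. 356.] [588.4 411.3] [46.1  7.5] -12.31
  gold 24 [339. 375.] [669.4 406.5] [24.9 15.9] 29.5
  gold 29 [345. 385.] [674.4 430.7] [21.  14.1] 89.19
  gold 75 [353. 389.] [665.2 451.5] [34.6 34.3] -51.96
top
  gold 178 [166. 153.] [661.8 376.7] [54.8 33.9] 88.56
  gold 38 [153. 177.] [586.6 411.7] [46.8  8.1] -13.41
  gold 44 [151. 209.] [492.7 417.5] [45.  6.] 0.66
```

>>> servo_tool --translation '[[-0.003,0.003,0.04],[0,0,0.04],[0,0,0.03],[0,0,0.015],[0,0,0.01],[0,0,0]]' --turn '[[0,0,0.008],[0,0,0],[0,0,0],[0,0,0],[0,0,0],[0,0,0]]'

```text
clock: 8.12
tool_pos: [0.5821, 0.3698, 0.0157]
eef_rot: [0.777, 0.629, -0.0, -0.0]
contact_force: [1.0, 0.3, -0.3]
opening: 0.704
finger_force: 0.0
```

>>> servo_tool --translation '[[0,0,0],[0,0,0],[0,0,0],[0,0,0],[0,0,0],[0,0,0]]' --turn '[[0,0,0],[0,0,0],[0,0,0],[0,0,0],[0,0,0],[0,0,0]]' --grip 0 --grip_force 30

```text
clock: 8.88
tool_pos: [0.5821, 0.3699, 0.0155]
eef_rot: [0.777, 0.629, -0.0, -0.0]
contact_force: [1.0, 0.1, 0.0]
opening: 0.04
finger_force: 0.0
```

>>> servo_tool --translation '[[0,0,-0.02],[0,0,-0.04],[0,0,-0.05],[0,0,-0.05],[0,0,-0.05],[0,0,-0.01],[0,0,0]]' --turn '[[0,0,0],[0,0,0],[0,0,0],[0,0,0],[0,0,0],[0,0,0],[0,0,0]]'

```text
clock: 9.75
tool_pos: [0.5822, 0.37, 0.2367]
eef_rot: [0.777, 0.629, 0.001, -0.0]
contact_force: [-0.3, 0.4, 0.3]
opening: 0.004
finger_force: 0.0
```

Run:
```python
from h import *
p,y=to(tw(-65,72),.20,-98)
to(tw(-65,0),.20,-98)
print(tw(-65,72),tw(-65,0))
```

```text
pos [0.5822 0.37   0.2367] yaw -12.0 tilt 0.09 F [-0.3  0.4  0.3] q [-0.74  0.77  0.22  1.33 -0.18  1.06 -0.7 ] open 0.004 t 9.8
 turn z 1.501  d= 0.0202 0.3065 0.0367
pos [0.5822 0.37   0.2367] yaw -12.0 tilt 0.09 F [-0.3  0.4  0.3] q [-0.74  0.77  0.22  1.33 -0.18  1.06 -0.7 ] open 0.004 t 9.8
 turn z 1.501  d= 0.0202 0.3785 0.0367
[0.55955304 0.06364555] [ 0.54953258 -0.00765375]
```

Run:
```python
from h import *
for n in("scene","top"): 
    d=optics.snapshot(n);print(n);boards(d,.003,[.35,.75,.25,.46])
    if n=="scene": cv2.imwrite("pics/s2.png",cv2.resize(d["img"][200:420,200:480,::-1],None,fx=2.5,fy=2.5))
```

```text
scene
  gold 2175 [312. 367.] [643.3 355.7] [219.3 209.8] -0.35
  gold 54 [390. 333.] [494.  417.3] [47.5  7. ] 0.36
  gold 58 [363. 356.] [588.4 411.3] [46.1  7.5] -12.31
top
  gold 2881 [188. 171.] [550.3 338.3] [396.9 176.3] -0.13
  gold 27 [140. 134.] [716.5 453.7] [40.5  6.1] 0.85
  gold 40 [153. 177.] [586.6 411.7] [46.8  8.1] -13.41
  gold 43 [151. 209.] [492.7 417.5] [45.  6.] 0.66
```

View pics/s2.png

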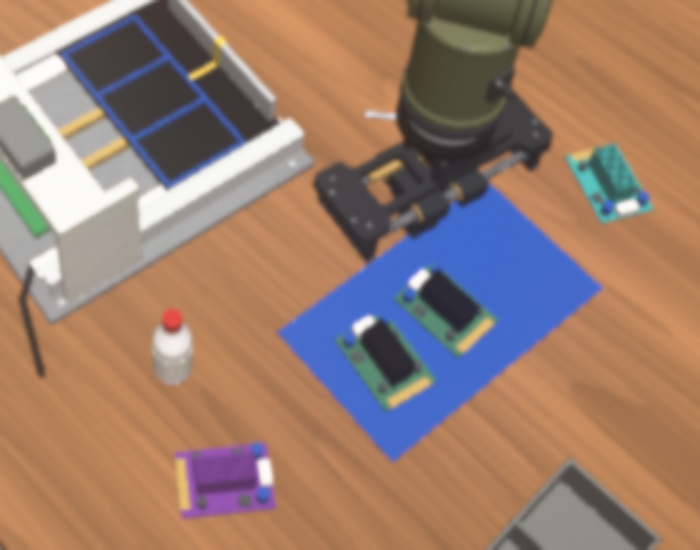

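Run:
```python
from h import *
s=r.get_state();p=s["tool_pos"];R=Ro.from_quat(s["eef_rot"]).as_matrix()
for n in("scene","top"):
    d=optics.snapshot(n);W=cloud(d)
    for dz in (0,.064,.1):
        X=p-R[:,2]*dz; c=d["R"]@X+d["t"]; u=d["mtx"]@c/c[2]; print(n,dz,u[:2].round(1))
    m=(W[...,2]>.2)&(W[...,2]<.5)&(abs(W[...,0]-.58)<.15)&(abs(W[...,1]-.37)<.15)
    for lo in np.arange(.2,.4,.02):
        k=m&(W[...,2]>lo)&(W[...,2]<lo+.02)
        if k.sum()>5: print(round(lo,2),k.sum(),W[k].min(0).round(3),W[k].max(0).round(3))
    u,v=u[:2].astype(int)
    if n=="top": cv2.imwrite("pics/t2.png",cv2.resize(d["img"][90:290,60:330,::-1],None,fx=2.8,fy=2.8))
print(s["opening"])
```

```text
scene 0 [364.6 296.1]
scene 0.064 [368.8 280.4]
scene 0.1 [371.3 271. ]
0.26 32 [0.573 0.358 0.26 ] [0.599 0.382 0.279]
0.28 12 [0.593 0.361 0.28 ] [0.601 0.379 0.296]
0.32 294 [0.506 0.321 0.32 ] [0.673 0.421 0.34 ]
0.34 610 [0.497 0.318 0.34 ] [0.679 0.422 0.36 ]
0.36 1234 [0.487 0.318 0.36 ] [0.68  0.422 0.38 ]
0.38 35 [0.572 0.376 0.38 ] [0.604 0.397 0.394]
top 0 [145.7 164.2]
top 0.064 [138.2 159. ]
top 0.1 [133.6 155.9]
0.26 10 [0.58  0.354 0.262] [0.588 0.359 0.278]
0.32 123 [0.513 0.318 0.323] [0.655 0.378 0.34 ]
0.34 258 [0.515 0.315 0.34 ] [0.66  0.376 0.36 ]
0.36 530 [0.525 0.315 0.36 ] [0.676 0.387 0.377]
0.0035011261228599577
```

View pics/t2.png

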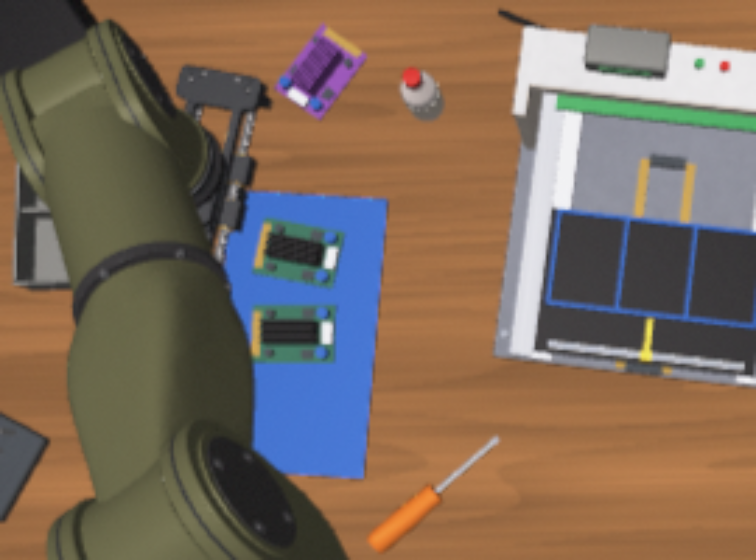

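Run:
```python
from h import *
p,y=to([.405,.37],.01,-12)
d=optics.snapshot("scene");W=cloud(d);z=W[...,2]
m=(z>.15)&(z<.32)&(abs(W[...,0]-.58)<.06)&(abs(W[...,1]-.37)<.06)
print(m.sum(),np.sort(z[m])[:25].round(4))
```

```text
pos [0.5811 0.3694 0.2336] yaw -12.0 tilt 0.20 F [ 0.  -1.3 -0.2] q [-0.74  0.77  0.22  1.33 -0.18  1.06 -0.7 ] open 0.001 t 9.9
 turn z 0.000  d= -0.0361 -0.1723 0.2236
49 [0.2588 0.2593 0.2598 0.2618 0.2618 0.2619 0.2628 0.2629 0.263  0.2633
 0.2644 0.2658 0.2663 0.2669 0.2671 0.2675 0.2676 0.2678 0.2683 0.2691
 0.27   0.2704 0.2704 0.2707 0.2708]
```

>>> servo_tool --translation '[[-0.012,-0.055,0.03],[-0.012,-0.055,0.03],[-0.012,-0.055,0.03],[0,-0.007,0.05],[0,0,0.05],[0,0,0.02],[0,0,0]]' --turn '[[0,0,0],[0,0,0],[0,0,0],[0,0,0],[0,0,0],[0,0,0],[0,0,0]]'

```text
clock: 10.88
tool_pos: [0.4085, 0.3693, 0.0253]
eef_rot: [0.777, 0.629, -0.002, 0.0]
contact_force: [-0.4, 0.2, 0.0]
opening: 0.006
finger_force: 0.0
```

>>> servo_tool --translation '[[0,0,0.005],[0,0,0.005],[0,0,0.005],[0,0,0]]' --turn '[[0,0,0],[0,0,0],[0,0,0],[0,0,0]]'

```text
clock: 11.38
tool_pos: [0.4097, 0.3704, 0.0123]
eef_rot: [0.777, 0.63, -0.0, -0.0]
contact_force: [-0.4, 0.4, -0.3]
opening: 0.0
finger_force: 0.0
```

>>> servo_tool --translation '[[0,0,0.004],[0,0,0.004],[0,0,0.003],[0,0,0]]' --turn '[[0,0,0],[0,0,0],[0,0,0],[0,0,0]]'

```text
clock: 11.88
tool_pos: [0.4097, 0.3703, 0.001]
eef_rot: [0.777, 0.629, -0.0, -0.0]
contact_force: [0.5, -0.0, 1.4]
opening: 0.001
finger_force: 0.0
```

>>> servo_tool --translation '[[0,0,0.003],[0,0,0.003],[0,0,0]]' --turn '[[0,0,0],[0,0,0],[0,0,0]]'

```text
clock: 12.25
tool_pos: [0.4097, 0.3703, -0.0049]
eef_rot: [0.777, 0.629, -0.0, -0.0]
contact_force: [-0.6, 0.1, 0.7]
opening: 0.006
finger_force: 0.0
```

>>> servo_tool --translation '[[0,0,0.003],[0,0,0.003],[0,0,0]]' --turn '[[0,0,0],[0,0,0],[0,0,0]]'

```text
clock: 12.62
tool_pos: [0.4096, 0.3703, -0.011]
eef_rot: [0.777, 0.629, -0.0, -0.0]
contact_force: [-0.3, 1.1, 0.4]
opening: 0.008
finger_force: 0.0
```

>>> servo_tool --translation '[[0,0,0.002],[0,0,0.002],[0,0,0]]' --turn '[[0,0,0],[0,0,0],[0,0,0]]'

```text
clock: 13.0
tool_pos: [0.4097, 0.3704, -0.0148]
eef_rot: [0.777, 0.63, -0.0, -0.0]
contact_force: [-0.1, 0.1, 0.7]
opening: 0.002
finger_force: 0.0
```

>>> servo_tool --translation '[[0,0,0.002],[0,0,0.002],[0,0,0]]' --turn '[[0,0,0],[0,0,0],[0,0,0]]'

```text
clock: 13.38
tool_pos: [0.4097, 0.3704, -0.0188]
eef_rot: [0.777, 0.63, -0.0, -0.0]
contact_force: [0.3, 0.1, -0.6]
opening: 0.005
finger_force: 0.0
```

>>> servo_tool --translation '[[0,0,0.002],[0,0,0.001],[0,0,0]]' --turn '[[0,0,0],[0,0,0],[0,0,0]]'

```text
clock: 13.75
tool_pos: [0.4099, 0.3705, -0.0216]
eef_rot: [0.777, 0.629, 0.0, -0.0]
contact_force: [0.7, 0.6, 0.3]
opening: 0.007
finger_force: 0.0
```

>>> servo_tool --translation '[[0,0,0.002],[0,0,0]]' --turn '[[0,0,0],[0,0,0]]'

```text
clock: 14.0
tool_pos: [0.4099, 0.3705, -0.0218]
eef_rot: [0.777, 0.629, 0.0, -0.0]
contact_force: [-2.7, -1.9, 18.3]
opening: 0.001
finger_force: 9.2
```

>>> servo_tool --translation '[[0,0,0.002],[0,0,0]]' --turn '[[0,0,0],[0,0,0]]'

```text
clock: 14.25
tool_pos: [0.4099, 0.3705, -0.0218]
eef_rot: [0.777, 0.629, 0.001, -0.0]
contact_force: [-5.5, -3.7, 36.5]
opening: 0.002
finger_force: 18.2
```

Run:
```python
from h import *
d=optics.snapshot("scene");W=cloud(d);z=W[...,2]
s=r.get_state();print(s["tool_pos"].round(4),s["contact_force"].round(1))
for lo in np.arange(.006,.1,.006):
    m=(z>lo)&(z<lo+.006)&(abs(W[...,0]-.41)<.05)&(abs(W[...,1]-.37)<.05)
    print(round(lo,3),m.sum(),W[m].mean(0).round(3) if m.any() else "")
cv2.imwrite("pics/s3.png",cv2.resize(d["img"][230:390,300:500,::-1],None,fx=3.5,fy=3.5))
```

```text
[ 0.4099  0.3705 -0.0218] [-5.3 -3.5 36. ]
0.006 65 [0.416 0.39  0.007]
0.012 6 [0.423 0.374 0.016]
0.018 4 [0.425 0.377 0.02 ]
0.024 4 [0.425 0.375 0.027]
0.03 2 [0.426 0.372 0.033]
0.036 0 
0.042 1 [0.429 0.371 0.043]
0.048 0 
0.054 0 
0.06 3 [0.428 0.373 0.065]
0.066 11 [0.421 0.385 0.069]
0.072 29 [0.428 0.383 0.076]
0.078 52 [0.417 0.391 0.081]
0.084 113 [0.421 0.387 0.087]
0.09 115 [0.423 0.382 0.092]
0.096 39 [0.438 0.362 0.099]
```

View pics/s3.png

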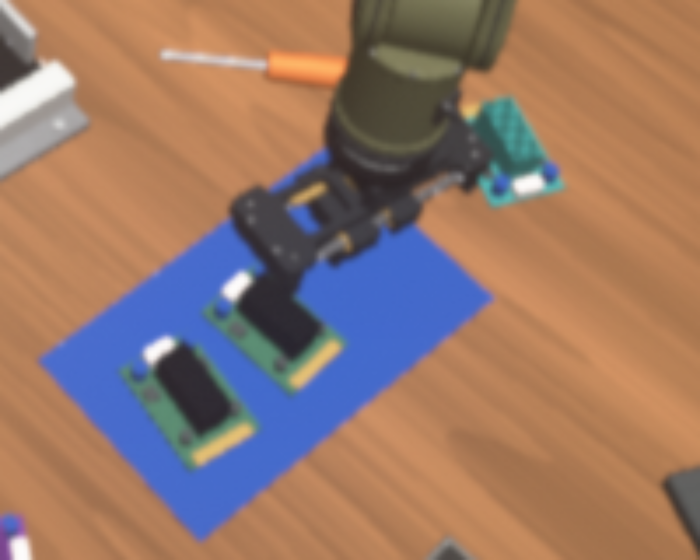

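>>> servo_tool --translation '[[0,0,-0.01],[0,0,-0.04],[0,0,-0.05],[0,0,0]]' --turn '[[0,0,0],[0,0,-0.096],[0,0,-0.096],[0,0,0]]' --grip 0.65

```text
clock: 14.8
tool_pos: [0.4119, 0.3721, 0.0775]
eef_rot: [0.713, 0.701, 0.003, 0.0]
contact_force: [0.2, 0.5, -0.9]
opening: 0.435
finger_force: 0.0
```

```bash
sed -i 's/^    if p is None: p=s\["tool_pos"\]/    if p is None: p=s["tool_pos"]+[0,0,.0248]/' h.py
python3 - <<'E'
from h import *
p,y=to([.494,.3777],.013,-1)
for n in("scene","top"): 
    d=optics.snapshot(n);print(n);boards(d,.003,[.4,.65,.38,.46])
E
```

```text
pos [0.4119 0.3721 0.1023] yaw -1.0 tilt 0.40 F [ 0.2  0.5 -0.9] q [-0.88  0.8   0.1   1.91 -0.17  0.44 -0.67] open 0.435 t 14.8
 turn z 0.001  d= 0.0071 0.0820 0.0893
scene
  gold 54 [390. 333.] [494.  417.3] [47.5  7. ] 0.36
  gold 58 [363. 356.] [588.4 411.3] [46.1  7.5] -12.31
top
  gold 43 [139. 167.] [616.3 453.8] [61.3  9.1] 0.82
  gold 41 [153. 177.] [586.3 411.8] [47.4  8.1] -13.41
```

>>> servo_tool --translation '[[0.007,0.041,0],[0,0.041,0],[0,0,0.03],[0,0,0.03],[0,0,0.015],[0,0,0.014],[0,0,0]]' --turn '[[0,0,0],[0,0,0],[0,0,0],[0,0,0],[0,0,0],[0,0,0],[0,0,0]]'

```text
clock: 15.78
tool_pos: [0.4913, 0.3757, -0.0156]
eef_rot: [0.713, 0.701, -0.001, -0.0]
contact_force: [-0.3, -0.3, 0.0]
opening: 0.649
finger_force: 0.0
```

>>> servo_tool --translation '[[0,0,0],[0,0,0],[0,0,0],[0,0,0],[0,0,0],[0,0,0]]' --turn '[[0,0,0],[0,0,0],[0,0,0],[0,0,0],[0,0,0],[0,0,0]]' --grip 0 --grip_force 30

```text
clock: 16.52
tool_pos: [0.4925, 0.3763, -0.0141]
eef_rot: [0.713, 0.701, 0.001, 0.0]
contact_force: [0.7, -0.4, 5.0]
opening: 0.272
finger_force: 30.0
```

>>> servo_tool --translation '[[0,0,-0.02],[0,0,-0.04],[0,0,-0.05],[0,0,-0.05],[0,0,0],[0,0,0],[0,0,0],[0,0,0],[0,0,0],[0,0,0]]' --turn '[[0,0,0],[0,0,0],[0,0,0.169],[0,0,0.169],[0,0,0.169],[0,0,0.169],[0,0,0.169],[0,0,0.169],[0,0,0.169],[0,0,0.169]]'

```text
clock: 17.77
tool_pos: [0.491, 0.3762, 0.1459]
eef_rot: [0.995, 0.098, -0.001, -0.0]
contact_force: [-0.6, -0.4, -1.3]
opening: 0.271
finger_force: 30.0
```

>>> servo_tool --translation '[[0,0,0],[0,0,0],[0,0,0]]' --turn '[[0,0,0.169],[0,0,0.169],[0,0,0]]'

```text
clock: 18.15
tool_pos: [0.4911, 0.3762, 0.1456]
eef_rot: [0.998, -0.067, -0.0, 0.0]
contact_force: [0.2, 0.8, -2.0]
opening: 0.27
finger_force: 30.0
```

Run:
```python
from h import *
p,y=to(tw(-65,72),.12,-98)
for n in("scene","top"): 
    d=optics.snapshot(n);print(n);boards(d,.15,[.3,.7,.25,.48]);W=cloud(d);H=hsv(d)
d=optics.snapshot("top");H=hsv(d)
W=cloud(d);z=W[...,2]
# tray lips now
m=(H[...,0]>105)&(H[...,0]<125)&(H[...,1]>120)&(W[...,0]>.35)&(W[...,1]<.12)&(W[...,1]>-.2)
v,u=np.where(m);q=rect(plane(d,np.c_[u,v],.036));print(q,wt(q[0]/1000))
```

```text
pos [0.4911 0.3762 0.1704] yaw -97.7 tilt 0.06 F [ 0.2  0.8 -2. ] q [-1.05  0.85  0.62  1.67 -0.63  0.83 -1.86] open 0.27 t 18.1
 turn z 0.006  d= 0.1113 0.3000 0.0504
scene
top
(array([547.5,  -9. ]), array([221.3, 102.5]), 81.86) [-66.8  -1.6]
```

>>> servo_tool --translation '[[0.018,0.05,0],[0.018,0.05,0],[0.018,0.05,0],[0.018,0.05,0],[0.018,0.05,0],[0.0186,0.051,0],[0,0,0.04],[0,0,0.02],[0,0,0],[0,0,0]]' --turn '[[0,0,0.006],[0,0,0],[0,0,0],[0,0,0],[0,0,0],[0,0,0],[0,0,0],[0,0,0],[0,0,0],[0,0,0]]'

```text
clock: 19.55
tool_pos: [0.5578, 0.0627, 0.0863]
eef_rot: [0.998, -0.071, 0.001, -0.0]
contact_force: [0.2, 0.1, -1.3]
opening: 0.269
finger_force: 30.0
```

Run:
```python
from h import *
p,y=to([.5567,.063],.04,-98)
for n in("scene","top"): 
    d=optics.snapshot(n);print(n);boards(d,.103,[.5,.7,-.05,.15])
cv2.imwrite("pics/s4.png",cv2.resize((optics.snapshot("scene"))["img"][150:350,170:430,::-1],None,fx=2.5,fy=2.5))
```

```text
pos [0.5578 0.0627 0.1111] yaw -98.1 tilt 0.09 F [ 0.2  0.1 -1.3] q [-0.45  0.84  0.44  1.89 -0.65  0.56 -1.28] open 0.269 t 19.6
 turn z -0.002  d= -0.0011 -0.0001 0.0711
scene
  gold 59 [262. 248.] [598.9  55.8] [46.  10.6] 82.85
top
```

View pics/s4.png

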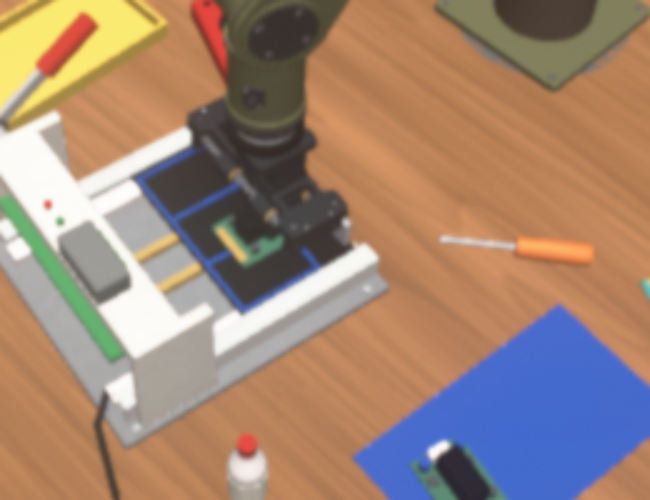

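>>> servo_tool --translation '[[-0.001,0,0.03],[0,0,0.02],[0,0,0.01],[0,0,0.006],[0,0,0.004],[0,0,0.002],[0,0,0]]' --turn '[[0,0,0],[0,0,0],[0,0,0],[0,0,0],[0,0,0],[0,0,0],[0,0,0]]'

```text
clock: 20.58
tool_pos: [0.5562, 0.063, 0.0135]
eef_rot: [0.997, -0.071, 0.0, -0.0]
contact_force: [1.8, -0.8, -1.3]
opening: 0.274
finger_force: 30.0
```

Run:
```python
from h import *
p,y=to([.5567,.063],.04,-98)
d=optics.snapshot("scene");boards(d,.031,[.5,.7,-.05,.15])
```

```text
pos [0.5562 0.063  0.0383] yaw -98.1 tilt 0.02 F [ 1.8 -0.8 -1.3] q [-0.38  0.95  0.33  1.91 -0.73  0.4  -1.21] open 0.274 t 20.6
 turn z -0.002  d= 0.0004 -0.0001 -0.0017
  gold 22 [240. 261.] [639.2  11.9] [36.2 10.1] -8.48
  gold 49 [263. 263.] [597.1  56.6] [46.  9.] 81.53
```

>>> servo_tool --translation '[[0,0,0.002],[0,0,0],[0,0,0]]' --turn '[[0,0,0],[0,0,0],[0,0,0]]'

```text
clock: 21.0
tool_pos: [0.5565, 0.0629, 0.0129]
eef_rot: [0.997, -0.071, 0.001, -0.0]
contact_force: [-2.3, 0.8, 10.7]
opening: 0.274
finger_force: 30.0
```

>>> servo_tool --translation '[[0,0,0],[0,0,0],[0,0,0],[0,0,-0.02],[0,0,-0.04],[0,0,-0.05],[0,0,-0.05],[0,0,0]]' --turn '[[0,0,0],[0,0,0],[0,0,0],[0,0,0],[0,0,0],[0,0,0],[0,0,0],[0,0,0]]' --grip 0.5

```text
clock: 22.0
tool_pos: [0.5587, 0.0626, 0.1747]
eef_rot: [0.997, -0.071, 0.004, -0.0]
contact_force: [0.1, 0.5, 0.5]
opening: 0.5
finger_force: 0.0
```

Run:
```python
from h import *
p,y=to([.580,.373],.10,-11.8)
for n in("scene","top"):
  d=optics.snapshot(n);print(n);boards(d,.030,[.5,.63,-.05,.15]);boards(d,.003,[.4,.65,.38,.46])
```

```text
pos [0.5587 0.0626 0.1995] yaw -98.2 tilt 0.43 F [0.1 0.5 0.5] q [-0.52  0.73  0.57  1.83 -0.56  0.74 -1.35] open 0.5 t 22.0
 turn z -1.507  d= 0.3082 -0.0426 0.0995
scene
  gold 17 [234. 248.] [622.7 -35.2] [21.  10.7] -2.73
  gold 24 [246. 258.] [620.3  13.4] [25.1  8.6] -11.29
  gold 48 [263. 263.] [596.9  56.1] [46.   8.6] 81.53
  gold 56 [363. 356.] [588.4 411.5] [46.1  7.1] -12.31
top
  gold 51 [139. 168.] [613.1 455.4] [73.2  7.6] -4.84
  gold 39 [153. 177.] [586.3 411.8] [47.4  8.1] -13.41
```

>>> servo_tool --translation '[[0,0,0],[0,0,0],[0,0,0],[0,0,0],[0,0,0],[0,0,0],[0,0,0],[0,0,0],[0,0,0]]' --turn '[[0,0,-0.167],[0,0,-0.167],[0,0,-0.167],[0,0,-0.167],[0,0,-0.167],[0,0,-0.166],[0,0,-0.166],[0,0,-0.166],[0,0,-0.166]]' --grip 0.65

```text
clock: 23.22
tool_pos: [0.5547, 0.063, 0.1694]
eef_rot: [0.777, 0.63, -0.001, -0.001]
contact_force: [-0.1, 0.5, -0.5]
opening: 0.648
finger_force: 0.0
```

>>> servo_tool --translation '[[0.051,-0.008,0],[0.051,-0.008,0],[0.051,-0.008,0],[0.051,-0.008,0.02],[0.051,-0.008,0.03],[0.052,-0.007,0.03],[0,0,0.02],[0,0,0]]' --turn '[[0,0,0],[0,0,0],[0,0,0],[0,0,0],[0,0,0],[0,0,0],[0,0,0],[0,0,0]]'

```text
clock: 24.22
tool_pos: [0.573, 0.3707, 0.0677]
eef_rot: [0.779, 0.627, -0.004, -0.0]
contact_force: [0.1, -0.6, 0.7]
opening: 0.65
finger_force: 0.0
```

Run:
```python
from h import *
p,y=to([.578,.3727],.011,-12.3)
for n in("scene","top"):
  d=optics.snapshot(n);print(n);boards(d,.003,[.4,.65,.38,.46]);boards(d,.030,[.57,.63,.03,.1])
  if n=="top": cv2.imwrite("pics/t5.png",cv2.resize(d["img"][120:240,130:370,::-1],None,fx=3.3,fy=3.3))
```

```text
pos [0.573  0.3707 0.0925] yaw -12.3 tilt 0.42 F [ 0.1 -0.6  0.7] q [-0.72  0.95  0.16  1.48 -0.2   0.73 -0.69] open 0.65 t 24.2
 turn z 0.001  d= 0.0030 0.0045 0.0815
scene
  gold 58 [363. 356.] [588.4 411.3] [46.1  7.5] -12.31
  gold 48 [263. 263.] [596.9  56.1] [46.   8.6] 81.53
top
  gold 60 [272. 170.] [596.4  55.4] [45.3 11.1] 81.4
```

View pics/t5.png

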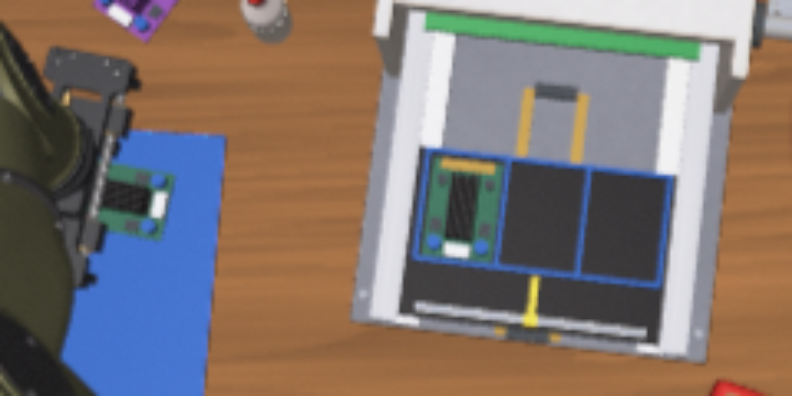

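>>> servo_tool --translation '[[0.003,0.004,0.03],[0,0,0.03],[0,0,0.012],[0,0,0.008],[0,0,0.001],[0,0,0]]' --turn '[[0,0,0],[0,0,0],[0,0,0],[0,0,0],[0,0,0],[0,0,0]]'

```text
clock: 25.08
tool_pos: [0.5805, 0.3753, -0.0087]
eef_rot: [0.779, 0.628, 0.001, 0.0]
contact_force: [-0.6, -0.5, -0.3]
opening: 0.653
finger_force: 0.0
```

>>> servo_tool --translation '[[0,0,0],[0,0,0],[0,0,0],[0,0,0],[0,0,0],[0,0,0]]' --turn '[[0,0,0],[0,0,0],[0,0,0],[0,0,0],[0,0,0],[0,0,0]]' --grip 0 --grip_force 30

```text
clock: 25.82
tool_pos: [0.5801, 0.375, -0.0095]
eef_rot: [0.779, 0.628, 0.0, 0.0]
contact_force: [0.4, 0.8, 1.4]
opening: 0.269
finger_force: 30.0
```

>>> servo_tool --translation '[[0,0,-0.02],[0,0,-0.04],[0,0,-0.05],[0,0,-0.05],[0,0,0],[0,0,0],[0,0,0],[0,0,0],[0,0,0],[0,0,0]]' --turn '[[0,0,0],[0,0,0],[0,0,0.187],[0,0,0.187],[0,0,0.187],[0,0,0.187],[0,0,0.187],[0,0,0.187],[0,0,0.187],[0,0,0.187]]'

```text
clock: 27.08
tool_pos: [0.5795, 0.3754, 0.1515]
eef_rot: [0.997, -0.072, -0.0, -0.001]
contact_force: [0.3, -0.5, -1.5]
opening: 0.271
finger_force: 30.0
```

Run:
```python
from h import *
p,y=to([.5492,-.0102],.12,-98)
```

```text
pos [0.5795 0.3754 0.1763] yaw -98.3 tilt 0.09 F [ 0.3 -0.5 -1.5] q [-0.92  0.93  0.61  1.43 -0.59  0.97 -1.88] open 0.271 t 27.1
 turn z -0.005  d= 0.0237 0.3861 0.0563
```

>>> servo_tool --translation '[[0.003,0.05,0],[0.003,0.05,0],[0.003,0.05,0],[0.003,0.05,0],[0.003,0.05,0],[0.003,0.05,0],[0.003,0.05,0],[0.0027,0.036,0.02],[0,0,0.036],[0,0,0]]' --turn '[[0,0,-0.005],[0,0,0],[0,0,0],[0,0,0],[0,0,0],[0,0,0],[0,0,0],[0,0,0],[0,0,0],[0,0,0]]'

```text
clock: 28.32
tool_pos: [0.5499, -0.0102, 0.0935]
eef_rot: [0.998, -0.067, -0.002, -0.001]
contact_force: [-0.2, 0.9, -0.1]
opening: 0.271
finger_force: 30.0
```

>>> servo_tool --translation '[[0,0,0.02],[0,0,0.02],[0,0,0.01],[0,0,0.005],[0,0,0.004],[0,0,0],[0,0,0]]' --turn '[[0,0,0],[0,0,0],[0,0,0],[0,0,0],[0,0,0],[0,0,0],[0,0,0]]'

```text
clock: 29.2
tool_pos: [0.5517, -0.0107, 0.0357]
eef_rot: [0.998, -0.067, 0.0, -0.0]
contact_force: [0.3, -0.6, -0.6]
opening: 0.27
finger_force: 30.0
```

Run:
```python
from h import *
p,y=to([.5492,-.0102],.0423,-98)
d=optics.snapshot("scene");boards(d,.047,[.5,.7,-.07,.04]);boards(d,.03,[.5,.7,.04,.1])
```

```text
pos [ 0.5517 -0.0107  0.0605] yaw -97.7 tilt 0.03 F [ 0.3 -0.6 -0.6] q [-0.25  0.9   0.33  1.93 -0.67  0.42 -1.12] open 0.27 t 29.2
 turn z 0.005  d= -0.0026 -0.0002 0.0182
  gold 52 [247. 241.] [589.1 -17.7] [45.4 10.5] 81.49
  gold 41 [264. 264.] [597.2  59.7] [38.7  8.9] 81.53
```

>>> servo_tool --translation '[[-0.0025,-0.0014,0],[0,0,0.01],[0,0,0.005],[0,0,0.003],[0,0,0]]' --turn '[[0,0,0.003],[0,0,0],[0,0,0],[0,0,0],[0,0,0]]'

```text
clock: 29.88
tool_pos: [0.5489, -0.009, 0.0174]
eef_rot: [0.998, -0.069, -0.0, -0.0]
contact_force: [-1.9, 0.1, 1.8]
opening: 0.27
finger_force: 30.0
```

Run:
```python
from h import *
p,y=to([.5492,-.0102],.0423,-98)
d=optics.snapshot("scene");boards(d,.03,[.5,.7,-.07,.04]);boards(d,.03,[.5,.7,.04,.1])
```

```text
pos [ 0.5489 -0.009   0.0422] yaw -97.9 tilt 0.03 F [-1.9  0.1  1.8] q [-0.24  0.93  0.3   1.94 -0.69  0.38 -1.11] open 0.27 t 29.9
 turn z 0.002  d= 0.0004 0.0011 -0.0001
  gold 46 [248. 245.] [586.1 -15.5] [46.9  8.7] 81.53
  gold 40 [233. 248.] [626.8 -35.8] [50.8 11.1] -5.78
  gold 45 [243. 260.] [633.1  12.3] [50.7 11.4] -11.29
  gold 42 [264. 264.] [597.1  59. ] [40.2  8.9] 81.53
```

>>> servo_tool --translation '[[0,0,0],[0,0,0],[0,0,0],[0,0,-0.02],[0,0,-0.04],[0,0,-0.04],[0,0,0],[0,0,0],[0,0,0]]' --turn '[[0,0,0],[0,0,0],[0,0,0],[0,0,0],[0,0,0],[0,0,0],[0,-0.125,0],[0,-0.125,0],[0,0,0]]' --grip 0.5

```text
clock: 31.05
tool_pos: [0.5509, -0.0093, 0.1164]
eef_rot: [0.99, -0.068, -0.123, -0.008]
contact_force: [-0.4, -1.1, -0.1]
opening: 0.501
finger_force: 0.0
```

```bash
cat >> h.py <<'E'
def tip():
    s=r.get_state(); R=Ro.from_quat(s["eef_rot"]).as_matrix(); p=s["tool_pos"]-.0248*R[:,2]
    print("tip tester",wt(p),"z",p[2].round(4),"F",s["contact_force"].round(1),"q",s["q"].round(2),"z-ax",R[:,2].round(3),"t",round(float(s["clock"]),1)); return p,R
def dtool(xyz): # delta in current tool axes to bring tip to world xyz
    p,R=tip(); print(" d",((np.asarray(xyz)-p)@R).round(4))
E
python3 - <<'E'
from h import *
dtool(np.r_[tw(-192,-.8),.14]);dtool(np.r_[tw(-192,-.8),.045])
d=optics.snapshot("scene");boards(d,.03,[.5,.61,-.07,.1])
E
```

```text
tip tester [-57.4  -1.5] z 0.1404 F [-0.4 -1.1 -0.1] q [-0.31  0.9   0.52  1.64 -0.5   1.   -1.28] z-ax [-0.243  0.033 -0.969] t 31.1
 d [-0.1304 -0.0011  0.0335]
tip tester [-57.4  -1.5] z 0.1404 F [-0.4 -1.1 -0.1] q [-0.31  0.9   0.52  1.64 -0.5   1.   -1.28] z-ax [-0.243  0.033 -0.969] t 31.1
 d [-0.1071 -0.0012  0.1255]
  gold 46 [248. 245.] [586.1 -15.5] [46.9  8.7] 81.53
  gold 47 [263. 263.] [596.9  56.1] [46.   8.6] 81.53
```

>>> servo_tool --translation '[[-0.044,-0.001,0.011],[-0.044,0,0.011],[-0.043,0,0.011],[0,0,0]]' --turn '[[0,0,0],[0,0,0],[0,0,0],[0,0,0]]' --grip 0

```text
clock: 31.6
tool_pos: [0.4099, 0.0112, 0.1186]
eef_rot: [0.99, -0.069, -0.127, -0.009]
contact_force: [1.0, -0.2, -0.9]
opening: 0.071
finger_force: 0.0
```

Run:
```python
from h import *
dtool(np.r_[tw(-192,-.8),.045])
```

```text
tip tester [-199.7   -0.8] z 0.1426 F [ 1.  -0.2 -0.9] q [-0.37  0.76  0.48  2.06 -0.55  0.72 -1.2 ] z-ax [-0.25   0.035 -0.968] t 31.6
 d [0.032  0.0001 0.0925]
```

>>> servo_tool --translation '[[0.008,0,0.03],[0.008,0,0.03],[0.008,0,0.02],[0.004,0,0.012],[0,0,0]]' --turn '[[0,0,0],[0,0,0],[0,0,0],[0,0,0],[0,0,0]]'

```text
clock: 32.22
tool_pos: [0.4197, 0.0097, 0.0215]
eef_rot: [0.99, -0.068, -0.124, -0.008]
contact_force: [-0.3, -0.7, 0.3]
opening: 0.002
finger_force: 0.0
```

Run:
```python
from h import *
dtool(np.r_[tw(-180,-.8),.045])
```

```text
tip tester [-189.8   -0.9] z 0.0455 F [-0.3 -0.7  0.3] q [-0.29  0.93  0.34  2.07 -0.67  0.52 -1.11] z-ax [-0.245  0.034 -0.969] t 32.2
 d [ 0.0096 -0.0001 -0.002 ]
```

>>> servo_tool --translation '[[0.005,0,-0.00125],[0.005,0,-0.00125],[0.004,0,-0.001],[0.006,0,-0.0015],[0.01,0,-0.0025],[0.01,0,-0.0025],[0.01,0,-0.0025],[0.01,0,-0.0025],[0.01,0,-0.0025],[0.01,0,-0.0025]]' --turn '[[0,0,0],[0,0,0],[0,0,0],[0,0,0],[0,0,0],[0,0,0],[0,0,0],[0,0,0],[0,0,0],[0,0,0]]'

```text
clock: 33.48
tool_pos: [0.5022, -0.0015, 0.0213]
eef_rot: [0.99, -0.068, -0.124, -0.009]
contact_force: [-2.2, 1.3, 1.7]
opening: 0.006
finger_force: 1.5
```

Run:
```python
from h import *
dtool(np.r_[tw(-29,-.5),.045])
d=optics.snapshot("scene");boards(d,.03,[.5,.72,-.1,.1])
cv2.imwrite("pics/s6.png",cv2.resize(d["img"][150:350,130:390,::-1],None,fx=2.5,fy=2.5))
```

```text
tip tester [-106.6   -0.5] z 0.0453 F [-2.2  1.3  1.7] q [-0.29  0.99  0.42  1.82 -0.6   0.73 -1.19] z-ax [-0.245  0.034 -0.969] t 33.5
 d [ 0.0752  0.0002 -0.0189]
  gold 48 [260. 239.] [548.6  -7.2] [36.6 12.1] -8.02
```

View pics/s6.png

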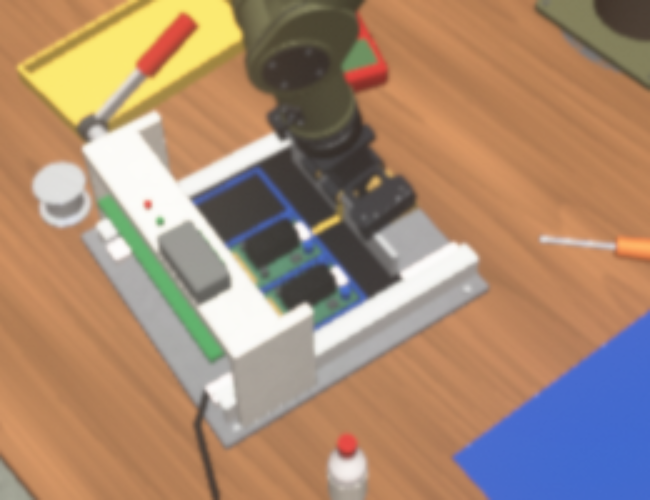

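>>> servo_tool --translation '[[0.01,0,-0.0025],[0.01,0,-0.0025],[0.01,0,-0.0025],[0.01,0,-0.0025],[0.01,0,-0.0025],[0.01,0,-0.0025],[0.007,0,-0.00175],[0.004,0,-0.001],[0.003,0,-0.00075],[0,0,0]]' --turn '[[0,0,0],[0,0,0],[0,0,0],[0,0,0],[0,0,0],[0,0,0],[0,0,0],[0,0,0],[0,0,0],[0,0,0]]'

```text
clock: 34.78
tool_pos: [0.5775, -0.0119, 0.0208]
eef_rot: [0.99, -0.068, -0.124, -0.009]
contact_force: [-1.3, -0.5, 0.2]
opening: 0.003
finger_force: 0.6
```

Run:
```python
from h import *
dtool(np.r_[tw(-29,-.5),.045])
```

```text
tip tester [-30.6  -0.3] z 0.0449 F [-1.3 -0.5  0.2] q [-0.27  1.06  0.47  1.58 -0.56  0.9  -1.25] z-ax [-0.244  0.034 -0.969] t 34.8
 d [ 0.0015  0.0002 -0.0005]
```

Keep pushing until the stop is felt.

>>> servo_tool --translation '[[0.002,0,-0.0005],[0.002,0,-0.0005],[0.001,0,-0.00025],[0,0,0]]' --turn '[[0,0,0],[0,0,0],[0,0,0],[0,0,0]]'

```text
clock: 35.28
tool_pos: [0.5785, -0.0119, 0.0209]
eef_rot: [0.989, -0.068, -0.128, -0.009]
contact_force: [-8.2, 1.4, 4.7]
opening: 0.006
finger_force: 4.6
```

Run:
```python
from h import *
tip()
```

```text
tip tester [-29.4  -0.2] z 0.0449 F [-8.2  1.4  4.7] q [-0.26  1.07  0.47  1.57 -0.56  0.92 -1.26] z-ax [-0.252  0.036 -0.967] t 35.3
```

>>> servo_tool --translation '[[-0.02,0,0.005],[-0.0125,0,-0.0485],[-0.0125,0,-0.0485],[-0.0125,0,-0.0485],[-0.0125,0,-0.0485],[0,0,0],[0,0,0],[0,0,0]]' --turn '[[0,0,0],[0,0,0],[0,0,0],[0,0,0],[0,0,0],[0,0.125,0],[0,0.125,0],[0,0,0]]'

```text
clock: 36.28
tool_pos: [0.5598, -0.0093, 0.2221]
eef_rot: [0.998, -0.069, -0.0, -0.001]
contact_force: [0.8, 0.2, 0.1]
opening: 0.007
finger_force: 0.0
```

Run:
```python
from h import *
dtool(np.r_[tw(-5,-205.3),.26])
for n in("scene","top"):
    d=optics.snapshot(n);W=cloud(d);H=hsv(d);x,y,z=W[...,0],W[...,1],W[...,2]
    m=(H[...,1]<50)&(abs(z-.068)<.004)&(x>.48)&(x<.66)&(y>-.14)&(y<.12)
    v,u=np.where(m); q=rect(plane(d,np.c_[u,v],.068)); print(n,"bar",m.sum(),q,wt(q[0]/1000))
    if n=="top": cv2.imwrite("pics/t7.png",cv2.resize(d["img"][90:240,220:400,::-1],None,fx=3.5,fy=3.5))
```

```text
tip tester [-54.6  -0.2] z 0.2469 F [0.8 0.2 0.1] q [-0.41  0.66  0.6   1.78 -0.48  0.85 -1.29] z-ax [-0.     0.001 -1.   ] t 36.3
 d [ 0.0493  0.2052 -0.0134]
scene bar 168 (array([606.8, -12.9]), array([203.3,   9.9]), 82.0) [-7.6  2.8]
top bar 24 (array([594.1, -73.3]), array([35.2,  6.7]), 78.97) [-11.7 -58.8]
```

View pics/t7.png

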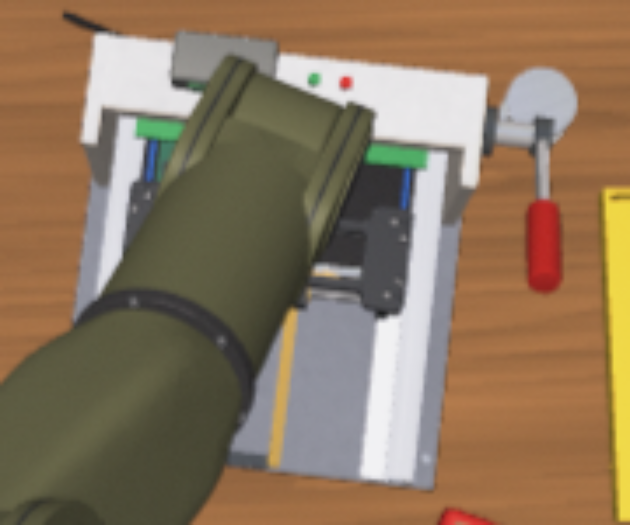

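>>> servo_tool --translation '[[0,0,-0.04],[0.012,0.051,0],[0.012,0.051,0],[0.012,0.051,0],[0.013,0.052,0],[0,0,0],[0,0,0.03],[0,0,0]]' --turn '[[0,0,0],[0,0,0],[0,0,0],[0,0,0],[0,0,0],[0,0,0],[0,0,0],[0,0,0]]'

```text
clock: 37.38
tool_pos: [0.5817, -0.2177, 0.229]
eef_rot: [0.998, -0.068, -0.002, -0.001]
contact_force: [-0.7, -0.4, -0.0]
opening: 0.009
finger_force: 0.0
```

Run:
```python
from h import *
dtool(np.r_[tw(-3,-205.3),.215])
```

```text
tip tester [  -3.8 -203.5] z 0.2538 F [-0.7 -0.4 -0. ] q [-0.02  0.73  0.57  1.58 -0.45  0.97 -1.01] z-ax [-0.005  0.003 -1.   ] t 37.4
 d [0.001  0.0018 0.0388]
```

>>> servo_tool --translation '[[0,0.0015,0.02],[0,0,0.015],[-0.003,0,0.01],[-0.003,0,0.01],[-0.003,0,0.01],[-0.003,0,0.01],[-0.003,0,0.01],[-0.002,0,0.01],[-0.001,0,0.01]]' --turn '[[0,0,0],[0,0,0],[0,0,0],[0,0,0],[0,0,0],[0,0,0],[0,0,0],[0,0,0],[0,0,0]]'

```text
clock: 38.5
tool_pos: [0.5621, -0.2188, 0.1264]
eef_rot: [0.998, -0.069, -0.001, -0.0]
contact_force: [-4.3, 1.0, 8.0]
opening: 0.004
finger_force: 3.7
```

Run:
```python
from h import *
dtool(np.r_[tw(-22,-205.3),.128])
```

```text
tip tester [ -23.2 -207.3] z 0.1512 F [-4.3  1.   8. ] q [ 0.03  0.83  0.48  1.73 -0.54  0.72 -0.91] z-ax [-0.002  0.    -1.   ] t 38.5
 d [ 0.0012 -0.002   0.0232]
```

>>> servo_tool --translation '[[0,-0.0015,0.008],[0,0,0.008],[0,0,0.005],[0,0,0.003],[0,0,0]]' --turn '[[0,0,0],[0,0,0],[0,0,0],[0,0,0],[0,0,0]]'

```text
clock: 39.12
tool_pos: [0.5601, -0.2179, 0.103]
eef_rot: [0.998, -0.07, -0.003, -0.0]
contact_force: [-8.7, 0.5, 12.6]
opening: 0.005
finger_force: 6.3
```

Run:
```python
from h import *
tip()
```

```text
tip tester [ -25.1 -206.8] z 0.1278 F [-8.7  0.5 12.6] q [ 0.05  0.86  0.46  1.75 -0.56  0.67 -0.9 ] z-ax [-0.005  0.001 -1.   ] t 39.1
```

>>> servo_tool --translation '[[0,0,0.001],[0,0,0.001],[0,0,0]]' --turn '[[0,0,0],[0,0,0],[0,0,0]]'

```text
clock: 39.5
tool_pos: [0.5602, -0.218, 0.1024]
eef_rot: [0.998, -0.07, -0.002, -0.0]
contact_force: [-10.3, 2.0, 23.5]
opening: 0.005
finger_force: 11.6
```

Run:
```python
from h import *
tip()
```

```text
tip tester [ -25.1 -206.8] z 0.1272 F [-10.3   2.   23.5] q [ 0.05  0.86  0.45  1.75 -0.56  0.67 -0.9 ] z-ax [-0.004  0.001 -1.   ] t 39.5
```

At the stop (force jumped, z stayed). Hold 1.9 s, then rise.

>>> servo_tool --translation '[[0,0,0],[0,0,0],[0,0,0],[0,0,0],[0,0,0],[0,0,0],[0,0,0],[0,0,0],[0,0,0],[0,0,0]]' --turn '[[0,0,0],[0,0,0],[0,0,0],[0,0,0],[0,0,0],[0,0,0],[0,0,0],[0,0,0],[0,0,0],[0,0,0]]'

```text
clock: 40.75
tool_pos: [0.5602, -0.2179, 0.1024]
eef_rot: [0.998, -0.07, -0.002, -0.0]
contact_force: [-10.6, 2.6, 23.7]
opening: 0.007
finger_force: 11.6
```

>>> servo_tool --translation '[[0,0,0],[0,0,0],[0,0,0],[0,0,0],[0,0,0]]' --turn '[[0,0,0],[0,0,0],[0,0,0],[0,0,0],[0,0,0]]'

```text
clock: 41.38
tool_pos: [0.5602, -0.2179, 0.1024]
eef_rot: [0.998, -0.07, -0.002, -0.0]
contact_force: [-10.6, 2.3, 23.0]
opening: 0.007
finger_force: 11.6
```

>>> servo_tool --translation '[[0,0,-0.01],[0.003,0,-0.015],[0.003,0,-0.015],[0.003,0,-0.015],[0.003,0,-0.015],[0.003,0,-0.015],[0,0,-0.03],[0,0,-0.05],[0,0,0]]' --turn '[[0,0,0],[0,0,0],[0,0,0],[0,0,0],[0,0,0],[0,0,0],[0,0,0],[0,0,0],[0,0,0]]'

```text
clock: 42.5
tool_pos: [0.5792, -0.2201, 0.2685]
eef_rot: [0.998, -0.069, 0.002, 0.001]
contact_force: [-0.2, 0.0, -0.4]
opening: 0.006
finger_force: 0.0
```

Run:
```python
from h import *
dtool(np.r_[tw(8,-.3),.29])
d=optics.snapshot("scene")
cv2.imwrite("pics/s8.png",cv2.resize(d["img"][100:330,130:390,::-1],None,fx=2.5,fy=2.5))
W=cloud(d);H=hsv(d);x,y,z=W[...,0],W[...,1],W[...,2]
m=(H[...,1]<50)&(abs(z-.068)<.004)&(x>.48)&(x<.66)&(y>-.14)&(y<.12)
v,u=np.where(m); q=rect(plane(d,np.c_[u,v],.068)); print("bar",m.sum(),q,wt(q[0]/1000))
m=((H[...,0]<6)|(H[...,0]>174))&(H[...,1]>150)&(z>.05)&(y<-.17)&(y>-.27); print("grip",m.sum(),np.nanmean(W[m],0).round(3),np.nanmax(z[m]))
```

```text
tip tester [  -6.2 -206.2] z 0.2933 F [-0.2  0.  -0.4] q [-0.03  0.69  0.6   1.54 -0.43  1.04 -1.03] z-ax [ 0.003 -0.002 -1.   ] t 42.5
 d [ 0.0146 -0.2059  0.0031]
bar 162 (array([606.6, -14.1]), array([200.7,   9.7]), 82.07) [-7.6  1.6]
grip 180 [ 0.594 -0.214  0.195] 0.22110849386591347
```

View pics/s8.png

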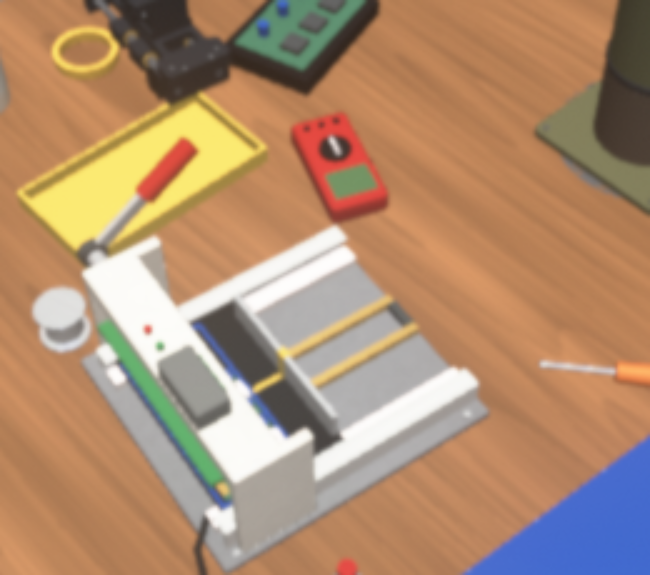

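>>> servo_tool --translation '[[0.003,-0.051,0],[0.003,-0.051,0],[0.003,-0.052,0],[0.0035,-0.052,0],[0,0,0.02],[0,0,0.05],[0,0,0.05],[0,0,0]]' --turn '[[0,0,0],[0,0,0],[0,0,0],[0,0,0],[0,0,0],[0,0,0],[0,0,0],[0,0,0]]'

```text
clock: 43.55
tool_pos: [0.6143, -0.0155, 0.1404]
eef_rot: [0.998, -0.069, -0.006, -0.0]
contact_force: [-0.0, -0.1, 0.7]
opening: 0.003
finger_force: 0.0
```

Run:
```python
from h import *
dtool(np.r_[tw(6,-.3),.045])
```

```text
tip tester [0.6 1.3] z 0.1652 F [-0.  -0.1  0.7] q [-0.33  0.83  0.53  1.67 -0.55  0.8  -1.25] z-ax [-0.013  0.001 -1.   ] t 43.5
 d [0.007  0.0016 0.1202]
```

>>> servo_tool --translation '[[0.0055,0.0015,0.02],[0,0,0.02],[0,0,0],[0,0,0]]' --turn '[[0,0,0],[0,0,0],[0,0,0],[0,0,0]]'

```text
clock: 44.05
tool_pos: [0.6257, -0.0193, 0.1065]
eef_rot: [0.998, -0.069, 0.001, 0.0]
contact_force: [0.3, 0.6, -0.2]
opening: 0.004
finger_force: 0.0
```

Run:
```python
from h import *
dtool(np.r_[tw(6,-.3),.045])
```

```text
tip tester [12. -1.] z 0.1313 F [ 0.3  0.6 -0.2] q [-0.3   0.88  0.5   1.68 -0.58  0.73 -1.23] z-ax [ 0.002 -0.    -1.   ] t 44.0
 d [-0.0061 -0.0007  0.0863]
```

>>> servo_tool --translation '[[-0.005,0,0.01],[0,0,0.02],[0,0,0.02],[0,0,0]]' --turn '[[0,0,0],[0,0,0],[0,0,0],[0,0,0]]'

```text
clock: 44.55
tool_pos: [0.6179, -0.0179, 0.0528]
eef_rot: [0.998, -0.069, -0.002, -0.0]
contact_force: [0.6, 0.3, 0.1]
opening: -0.001
finger_force: 0.0
```

Run:
```python
from h import *
dtool(np.r_[tw(6,-.3),.045])
```

```text
tip tester [ 4.3 -0.6] z 0.0776 F [0.6 0.3 0.1] q [-0.28  0.95  0.44  1.72 -0.63  0.63 -1.19] z-ax [-0.004  0.001 -1.   ] t 44.5
 d [ 0.0019 -0.0003  0.0326]
```

>>> servo_tool --translation '[[0.0015,0,0],[0,0,0.015],[0,0,0.015],[0,0,0],[0,0,0]]' --turn '[[0,0,0],[0,0,0],[0,0,0],[0,0,0],[0,0,0]]'

```text
clock: 45.18
tool_pos: [0.6212, -0.0186, 0.0252]
eef_rot: [0.998, -0.069, -0.0, 0.0]
contact_force: [-0.2, -0.1, -0.0]
opening: 0.004
finger_force: 0.0
```

Run:
```python
from h import *
dtool(np.r_[tw(-147,-.5),.045])
```

```text
tip tester [ 7.5 -0.8] z 0.05 F [-0.2 -0.1 -0. ] q [-0.26  0.99  0.41  1.72 -0.65  0.58 -1.17] z-ax [-0. -0. -1.] t 45.2
 d [-0.1545 -0.0007  0.005 ]
```

Hooked with no contact. Pull out.

>>> servo_tool --translation '[[-0.004,0,0],[-0.004,0,0],[-0.006,0,0],[-0.01,0,0],[-0.01,0,0],[-0.01,0,0],[-0.01,0,0],[-0.01,0,0],[-0.01,0,0],[-0.01,0,0]]' --turn '[[0,0,0],[0,0,0],[0,0,0],[0,0,0],[0,0,0],[0,0,0],[0,0,0],[0,0,0],[0,0,0],[0,0,0]]'

```text
clock: 46.42
tool_pos: [0.5373, -0.0068, 0.0253]
eef_rot: [0.998, -0.069, -0.0, -0.0]
contact_force: [2.8, -0.7, 1.5]
opening: 0.003
finger_force: 1.0
```

>>> servo_tool --translation '[[-0.01,0,0],[-0.01,0,0],[-0.01,0,0],[-0.01,0,0],[-0.01,0,0],[-0.008,0,0],[-0.005,0,0],[-0.003,0,0],[0,0,0]]' --turn '[[0,0,0],[0,0,0],[0,0,0],[0,0,0],[0,0,0],[0,0,0],[0,0,0],[0,0,0],[0,0,0]]'

```text
clock: 47.55
tool_pos: [0.472, 0.0022, 0.0253]
eef_rot: [0.998, -0.069, -0.0, -0.0]
contact_force: [-0.3, -0.2, 0.6]
opening: 0.006
finger_force: 0.2
```

Run:
```python
from h import *
dtool(np.r_[tw(-147.5,-.5),.05])
```

```text
tip tester [-143.1   -1.1] z 0.0501 F [-0.3 -0.2  0.6] q [-0.2   0.86  0.16  2.16 -0.78  0.17 -1.03] z-ax [-0.001  0.    -1.   ] t 47.5
 d [-0.0044 -0.0006  0.0001]
```

>>> servo_tool --translation '[[-0.003,0,0],[-0.002,0,0],[-0.001,0,0],[0,0,0]]' --turn '[[0,0,0],[0,0,0],[0,0,0],[0,0,0]]'

```text
clock: 48.05
tool_pos: [0.4709, 0.0022, 0.0255]
eef_rot: [0.998, -0.069, 0.004, 0.001]
contact_force: [7.8, 0.5, -2.9]
opening: 0.005
finger_force: 3.8
```

Run:
```python
from h import *
tip()
```

```text
tip tester [-144.4   -1.1] z 0.0503 F [ 7.8  0.5 -2.9] q [-0.19  0.86  0.14  2.17 -0.78  0.15 -1.03] z-ax [ 0.008 -0.002 -1.   ] t 48.0
```

>>> servo_tool --translation '[[-0.002,0,0],[0,0,0]]' --turn '[[0,0,0],[0,0,0]]'

```text
clock: 48.3
tool_pos: [0.471, 0.0022, 0.0257]
eef_rot: [0.998, -0.069, 0.006, 0.001]
contact_force: [10.5, -0.8, -5.3]
opening: 0.004
finger_force: 5.2
```

>>> servo_tool --translation '[[0.012,0,0],[0.002,0,0],[0,0,-0.04],[0,0,-0.05],[0,0,-0.05],[0,0,0]]' --turn '[[0,0,0],[0,0,0],[0,0,0],[0,0,0],[0,0,0],[0,0,0]]'

```text
clock: 49.05
tool_pos: [0.4793, 0.0013, 0.1678]
eef_rot: [0.998, -0.069, 0.002, -0.0]
contact_force: [-0.0, -0.0, -0.0]
opening: 0.007
finger_force: 0.0
```

Run:
```python
from h import *
for n in("scene","top"):
    d=optics.snapshot(n);print(n);boards(d,.03,[.56,.61,-.07,.1])
    W=cloud(d);H=hsv(d)
    m=(H[...,0]>105)&(H[...,0]<125)&(H[...,1]>120)&(W[...,0]>.35)&(W[...,1]<.12)&(W[...,1]>-.2)&(W[...,2]<.045)
    v,u=np.where(m);q=rect(plane(d,np.c_[u,v],.036));print(q,wt(q[0]/1000))
to([.557,.0618],.12,-98)
```

```text
scene
  gold 44 [249. 245.] [586.2 -14.8] [45.3  8.7] 81.53
  gold 49 [263. 263.] [596.7  56.1] [46.   8.9] 81.53
(array([549.1,  -9.6]), array([218.1, 102.5]), 81.75) [-65.2  -2. ]
top
  gold 29 [268. 169.] [597.9  67.6] [21.7 10.5] 80.37
(array([547.3,  -8.8]), array([221.4, 101.9]), 82.07) [-67.1  -1.4]
pos [0.4774 0.0019 0.1898] yaw -97.8 tilt 0.09 F [0.8 1.3 0.2] q [-0.43  0.65  0.53  2.07 -0.59  0.58 -1.18] open 0.005 t 49.1
 turn z 0.003  d= 0.0705 -0.0704 0.0698
```

>>> servo_tool --translation '[[0.035,-0.035,0],[0.0355,-0.0354,0.03],[0,0,0.04],[0,0,0.01],[0,0,0],[0,0,0]]' --turn '[[0,0,0.003],[0,0,0],[0,0,0],[0,0,0],[0,0,0],[0,0,0]]' --grip 0.5

```text
clock: 49.9
tool_pos: [0.5584, 0.0605, 0.0864]
eef_rot: [0.997, -0.071, 0.001, -0.0]
contact_force: [0.4, 0.5, -0.2]
opening: 0.499
finger_force: 0.0
```

Run:
```python
from h import *
to([.557,.0617],.04,-98)
```

```text
pos [0.5584 0.0605 0.1112] yaw -98.1 tilt 0.07 F [ 0.4  0.5 -0.2] q [-0.45  0.85  0.47  1.89 -0.68  0.57 -1.25] open 0.499 t 49.9
 turn z -0.002  d= -0.0016 -0.0010 0.0712
```

>>> servo_tool --translation '[[-0.0015,-0.001,0.02],[0,0,0.025],[0,0,0.015],[0,0,0.01],[0,0,0]]' --turn '[[0,0,0],[0,0,0],[0,0,0],[0,0,0],[0,0,0]]'

```text
clock: 50.52
tool_pos: [0.5567, 0.0623, 0.0153]
eef_rot: [0.998, -0.07, -0.0, -0.0]
contact_force: [0.2, -0.2, 0.2]
opening: 0.501
finger_force: 0.0
```

>>> servo_tool --translation '[[0,0,0],[0,0,0],[0,0,0],[0,0,0],[0,0,0]]' --turn '[[0,0,0],[0,0,0],[0,0,0],[0,0,0],[0,0,0]]' --grip 0

```text
clock: 51.15
tool_pos: [0.5572, 0.0625, 0.0158]
eef_rot: [0.998, -0.07, 0.0, -0.0]
contact_force: [-0.8, 0.3, 5.6]
opening: 0.27
finger_force: 30.0
```

>>> servo_tool --translation '[[0,0,-0.015],[0,0,-0.03],[0,0,-0.05],[0,0,-0.05],[0,0,-0.05],[0,0,-0.05],[0,0,-0.03],[0,0,0]]' --turn '[[0,0,0],[0,0,0],[0,0,0],[0,0,0],[0,0,0],[0,0,0],[0,0,0],[0,0,0]]'

```text
clock: 52.15
tool_pos: [0.5577, 0.062, 0.2927]
eef_rot: [0.998, -0.07, 0.002, -0.0]
contact_force: [0.3, 0.5, -1.6]
opening: 0.269
finger_force: 30.0
```

Run:
```python
from h import *
to([.585,-.375],.30,0)
to([.585,-.375],.30,-98)
```

```text
pos [0.5577 0.062  0.3175] yaw -98.1 tilt 0.27 F [ 0.3  0.5 -1.6] q [-0.61  0.6   0.72  1.69 -0.45  1.02 -1.44] open 0.269 t 52.1
 turn z -1.711  d= -0.4370 0.0273 0.0175
pos [0.5577 0.062  0.3175] yaw -98.1 tilt 0.27 F [ 0.3  0.5 -1.6] q [-0.61  0.6   0.72  1.69 -0.45  1.02 -1.44] open 0.269 t 52.1
 turn z -0.001  d= 0.0879 0.4290 0.0175
```

>>> servo_tool --translation '[[0,0,0],[0,0,0],[0,0,0],[0,0,0],[0,0,0],[0,0,0],[0,0,0],[0,0,0],[0,0,0],[0,0,0]]' --turn '[[0,0,-0.171],[0,0,-0.171],[0,0,-0.171],[0,0,-0.171],[0,0,-0.171],[0,0,-0.171],[0,0,-0.171],[0,0,-0.171],[0,0,-0.171],[0,0,-0.171]]'

```text
clock: 53.4
tool_pos: [0.5552, 0.0623, 0.2886]
eef_rot: [0.705, 0.709, -0.002, -0.001]
contact_force: [0.1, -0.0, -1.2]
opening: 0.262
finger_force: 30.0
```

>>> servo_tool --translation '[[-0.054,0.003,0],[-0.054,0.003,0],[-0.055,0.003,0],[-0.055,0.003,0],[-0.055,0.003,0],[-0.055,0.004,0],[-0.055,0.004,0],[-0.054,0.004,0],[0,0,0],[0,0,0]]' --turn '[[0,0,0],[0,0,0],[0,0,0],[0,0,0],[0,0,0],[0,0,0],[0,0,0],[0,0,0],[0,0,0],[0,0,0]]'

```text
clock: 54.65
tool_pos: [0.5826, -0.3733, 0.2883]
eef_rot: [0.707, 0.707, 0.0, -0.002]
contact_force: [0.1, -0.2, -0.8]
opening: 0.269
finger_force: 30.0
```

Run:
```python
from h import *
to([.585,-.375],.10,0)
```

```text
pos [ 0.5826 -0.3733  0.3131] yaw -0.1 tilt 0.24 F [ 0.1 -0.2 -0.8] q [ 0.41  0.73  0.19  1.24 -0.14  1.19  0.61] open 0.269 t 54.6
 turn z -0.001  d= -0.0017 0.0024 0.2131
```

>>> servo_tool --translation '[[-0.001,0.002,0.05],[0,0,0.05],[0,0,0.05],[0,0,0.05],[0,0,0.04],[0,0,0.03],[0,0,0.015],[0,0,0],[0,0,0]]' --turn '[[0,0,0],[0,0,0],[0,0,0],[0,0,0],[0,0,0],[0,0,0],[0,0,0],[0,0,0],[0,0,0]]'

```text
clock: 55.78
tool_pos: [0.5864, -0.3758, 0.0068]
eef_rot: [0.707, 0.707, 0.0, 0.001]
contact_force: [0.1, -0.0, -2.1]
opening: 0.273
finger_force: 30.0
```

Run:
```python
from h import *
to([.585,-.375],.0156,0)
```

```text
pos [ 0.5864 -0.3758  0.0316] yaw -0.0 tilt 0.14 F [ 0.1 -0.  -2.1] q [ 0.44  1.05  0.13  1.46 -0.18  0.65  0.65] open 0.273 t 55.8
 turn z -0.001  d= 0.0008 -0.0014 0.0160
```

>>> servo_tool --translation '[[0,0,0.008],[0,0,0.005],[0,0,0.003],[0,0,0.001],[0,0,0]]' --turn '[[0,0,0],[0,0,0],[0,0,0],[0,0,0],[0,0,0]]'

```text
clock: 56.4
tool_pos: [0.5852, -0.3755, -0.0091]
eef_rot: [0.708, 0.707, 0.0, -0.0]
contact_force: [-4.5, 3.6, 16.0]
opening: 0.27
finger_force: 30.0
```

>>> servo_tool --translation '[[0,0,-0.001],[0,0,0],[0,0,0],[0,0,0],[0,0,-0.02],[0,0,-0.05],[0,0,-0.06],[0,0,-0.06],[0,0,-0.06],[0,0,-0.04]]' --turn '[[0,0,0],[0,0,0],[0,0,0],[0,0,0],[0,0,0],[0,0,0],[0,0,0],[0,0,0],[0,0,0],[0,0,0]]' --grip 0.5

```text
clock: 57.65
tool_pos: [0.5859, -0.3763, 0.2846]
eef_rot: [0.708, 0.707, 0.001, 0.003]
contact_force: [0.5, -1.4, -0.7]
opening: 0.496
finger_force: 0.0
```

Run:
```python
from h import *
to([.5467,-.0098],.20,0)
for n in("scene","top"):
  d=optics.snapshot(n);print(n);boards(d,.03,[.56,.61,-.07,.1])
  if n=="scene": cv2.imwrite("pics/s9.png",cv2.resize(d["img"][100:330,110:370,::-1],None,fx=2.5,fy=2.5))
```

```text
pos [ 0.5859 -0.3763  0.3094] yaw -0.1 tilt 0.33 F [ 0.5 -1.4 -0.7] q [ 0.41  0.73  0.19  1.24 -0.14  1.17  0.61] open 0.496 t 57.6
 turn z -0.001  d= 0.3665 -0.0392 0.1094
scene
  gold 43 [249. 245.] [586.2 -14.8] [45.3  8.7] 81.53
top
  gold 59 [296. 173.] [585.8 -14.8] [45.  10.8] 82.2
```

View pics/s9.png

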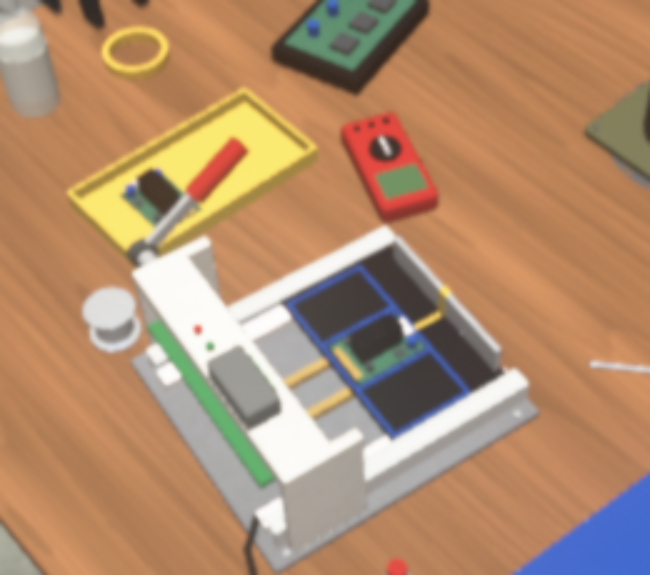

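>>> servo_tool --translation '[[0.052,-0.005,0],[0.053,-0.005,0],[0.053,-0.006,0],[0.053,-0.006,0],[0.052,-0.006,0],[0.052,-0.006,0],[0.052,-0.0055,0],[0,0,0]]' --turn '[[0,0,0],[0,0,0],[0,0,0],[0,0,0],[0,0,0],[0,0,0],[0,0,0],[0,0,0.171]]'

```text
clock: 58.75
tool_pos: [0.5451, -0.0026, 0.2792]
eef_rot: [0.764, 0.645, 0.001, -0.002]
contact_force: [-0.3, -1.0, 0.5]
opening: 0.499
finger_force: 0.0
```

>>> servo_tool --translation '[[0,0,0.02],[0,0,0.02],[0,0,0.02],[0,0,0.02],[0,0,0.02],[0,0,0.03],[0,0,0.03],[0,0,0.02],[0,0,0.02],[0,0,0]]' --turn '[[0,0,0.171],[0,0,0.171],[0,0,0.171],[0,0,0.171],[0,0,0.171],[0,0,0.171],[0,0,0.171],[0,0,0.171],[0,0,0.171],[0,0,0]]'

```text
clock: 60.0
tool_pos: [0.5448, -0.0082, 0.0783]
eef_rot: [0.998, -0.069, -0.002, 0.0]
contact_force: [0.1, -0.4, 0.2]
opening: 0.502
finger_force: 0.0
```

Run:
```python
from h import *
to([.5465,-.0093],.04,-98)
```

```text
pos [ 0.5448 -0.0082  0.1031] yaw -97.9 tilt 0.18 F [ 0.1 -0.4  0.2] q [-0.35  0.86  0.49  1.94 -0.76  0.54 -1.04] open 0.502 t 60.0
 turn z 0.001  d= 0.0018 0.0008 0.0631
```

>>> servo_tool --translation '[[0.0015,0.001,0.02],[0,0,0.02],[0,0,0.012],[0,0,0.01],[0,0,0]]' --turn '[[0,0,0],[0,0,0],[0,0,0],[0,0,0],[0,0,0]]'

```text
clock: 60.62
tool_pos: [0.5474, -0.0097, 0.0172]
eef_rot: [0.998, -0.07, -0.0, -0.0]
contact_force: [0.2, 0.1, 0.2]
opening: 0.499
finger_force: 0.0
```

>>> servo_tool --translation '[[0,0,0],[0,0,0],[0,0,0],[0,0,0],[0,0,0]]' --turn '[[0,0,0],[0,0,0],[0,0,0],[0,0,0],[0,0,0]]' --grip 0

```text
clock: 61.25
tool_pos: [0.5479, -0.0096, 0.0178]
eef_rot: [0.998, -0.07, 0.0, -0.0]
contact_force: [-0.6, 0.7, 4.9]
opening: 0.271
finger_force: 30.0
```

>>> servo_tool --translation '[[0,0,-0.015],[0,0,-0.03],[0,0,-0.05],[0,0,-0.05],[0,0,-0.05],[0,0,-0.05],[0,0,-0.03],[0,0,0],[0,0,0]]' --turn '[[0,0,0],[0,0,0],[0,0,0],[0,0,-0.171],[0,0,-0.171],[0,0,-0.171],[0,0,-0.171],[0,0,-0.171],[0,0,-0.171]]'

```text
clock: 62.38
tool_pos: [0.5468, -0.0101, 0.2932]
eef_rot: [0.902, 0.431, -0.0, 0.0]
contact_force: [0.1, -0.3, -1.5]
opening: 0.27
finger_force: 30.0
```

>>> servo_tool --translation '[[0,0,0],[0,0,0],[0,0,0],[0,0,0],[0,0,0]]' --turn '[[0,0,-0.171],[0,0,-0.171],[0,0,-0.171],[0,0,-0.171],[0,0,0]]'

```text
clock: 63.0
tool_pos: [0.5468, -0.0103, 0.2926]
eef_rot: [0.708, 0.706, -0.0, -0.0]
contact_force: [-0.1, -0.3, -1.3]
opening: 0.271
finger_force: 30.0
```

Run:
```python
from h import *
to([.475,-.375],.30,0)
```

```text
pos [ 0.5468 -0.0103  0.3174] yaw -0.2 tilt 0.05 F [-0.1 -0.3 -1.3] q [-0.22  0.5   0.25  1.71 -0.15  0.95  0.08] open 0.271 t 63.0
 turn z -0.004  d= -0.3647 -0.0718 0.0174
```

>>> servo_tool --translation '[[-0.052,-0.01,0],[-0.052,-0.01,0],[-0.052,-0.01,0],[-0.052,-0.01,0],[-0.052,-0.01,0],[-0.052,-0.011,0],[-0.0527,-0.0108,0],[0,0,0.03],[0,0,0.05],[0,0,0]]' --turn '[[0,0,-0.004],[0,0,0],[0,0,0],[0,0,0],[0,0,0],[0,0,0],[0,0,0],[0,0,0],[0,0,0],[0,0,0]]'

```text
clock: 64.25
tool_pos: [0.474, -0.3725, 0.2092]
eef_rot: [0.707, 0.707, -0.001, -0.004]
contact_force: [0.7, 0.8, -0.8]
opening: 0.271
finger_force: 30.0
```

>>> servo_tool --translation '[[0,0,0.05],[0,0,0.05],[0,0,0.05],[0,0,0.03],[0,0,0.015],[0,0,0],[0,0,0]]' --turn '[[0,0,0],[0,0,0],[0,0,0],[0,0,0],[0,0,0],[0,0,0],[0,0,0]]'

```text
clock: 65.12
tool_pos: [0.4778, -0.3757, 0.0191]
eef_rot: [0.706, 0.708, 0.0, 0.002]
contact_force: [0.5, 0.1, -1.1]
opening: 0.273
finger_force: 30.0
```

Run:
```python
from h import *
to([.475,-.375],.0176,0)
```

```text
pos [ 0.4778 -0.3757  0.0439] yaw 0.2 tilt 0.18 F [ 0.5  0.1 -1.1] q [ 0.52  0.94  0.13  1.76 -0.24  0.45  0.81] open 0.273 t 65.1
 turn z 0.003  d= 0.0007 -0.0028 0.0263
```

>>> servo_tool --translation '[[0,0,0.012],[0,0,0.008],[0,0,0.004],[0,0,0.002],[0,0,0]]' --turn '[[0,0,0],[0,0,0],[0,0,0],[0,0,0],[0,0,0]]'

```text
clock: 65.75
tool_pos: [0.4762, -0.3743, -0.0073]
eef_rot: [0.706, 0.708, 0.0, -0.0]
contact_force: [-1.9, 3.7, 13.6]
opening: 0.272
finger_force: 30.0
```

>>> servo_tool --translation '[[0,0,-0.001],[0,0,0],[0,0,0],[0,0,0],[0,0,-0.02],[0,0,-0.05],[0,0,-0.06],[0,0,-0.06],[0,0,-0.06],[0,0,0]]' --turn '[[0,0,0],[0,0,0],[0,0,0],[0,0,0],[0,0,0],[0,0,0],[0,0,0],[0,0,0],[0,0,0],[0,0,0]]' --grip 0.5

```text
clock: 67.0
tool_pos: [0.4789, -0.3771, 0.2489]
eef_rot: [0.706, 0.708, 0.001, 0.006]
contact_force: [0.6, 1.2, -1.2]
opening: 0.499
finger_force: 0.0
```

Run:
```python
from h import *
d=optics.snapshot("scene");cv2.imwrite("pics/s10.png",d["img"][:,:,::-1])
W=cloud(d);H=hsv(d)
m=(H[...,0]>105)&(H[...,0]<125)&(H[...,1]>120)&(W[...,0]>.35)&(W[...,1]<.12)&(W[...,1]>-.2)&(W[...,2]<.045)&(W[...,2]>.02)
v,u=np.where(m);q=rect(plane(d,np.c_[u,v],.036));print(q,wt(q[0]/1000)); tip()
```

```text
(array([548.9,  -9.4]), array([218.2, 102.6]), 81.7) [-65.4  -1.8]
tip tester [ -85.2 -374.2] z 0.2705 F [-0.1 -0.  -0.6] q [ 0.46  0.63  0.24  1.6  -0.18  0.92  0.76] z-ax [ 0.005 -0.003 -1.   ] t 67.0
```

View pics/s10.png

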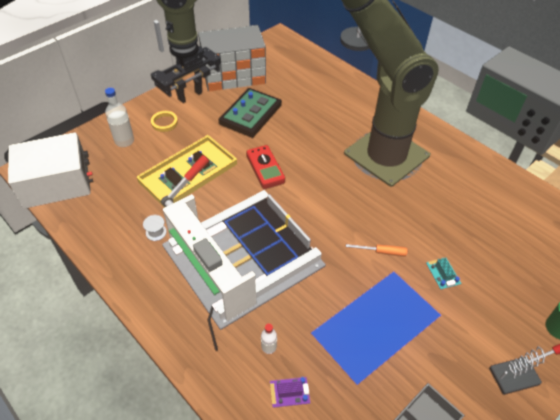

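>>> servo_tool --translation '[[0,0,0],[0,0,0],[0,0,0],[0,0,0]]' --turn '[[0,0,0],[0,0,0],[0,0,0],[0,0,0]]'

```text
clock: 67.55
tool_pos: [0.4764, -0.3745, 0.2416]
eef_rot: [0.706, 0.708, -0.0, -0.001]
contact_force: [-0.3, -0.6, 0.6]
opening: 0.503
finger_force: 0.0
```

```bash
python3 -c "
from plant import r
print(r.finish_job())"
```

```text
the job is handed in; nothing more can be done
None
```

Job handed in at about 68 s: both boards present on the mat were tested (tray home, lever held at its stop for about 2 s, lever back up) and now lie in the yellow tray, with the test tray right out and nothing else seen to have moved; the hand-in returned no verdict.

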